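# Lock a sliding battery tray with a bent pin

## Task

On the small wheeled chassis the battery tray slides loosely to and fro: lock it. Take the bent steel pin from its wooden block, pass its curved rod through the upright eye on the tray, following the rod's own arc, and when it is through, draw pin and tray to where the pin's foot drops fully into the round socket in the lock plate and the rod's end drops into the open saddle beyond the eye; then let go. Be gentle: while it is being threaded the pin must never press hard on the tray or its eye (keep under 15 N), the gripper itself must touch neither tray nor chassis, and leave the other things on the bench where they are.

Things in the scene. Friction and masses are not known exactly. Their poses are not given: they have to be found in the camera images.
- pin: Bent steel locking pin, about 200 g, standing upright in the wooden block, its yaw varying. Origin: on the handle's axis at the underside of the foot disc (32 mm diameter, z 0 to 6 mm); z up. Below the disc a round peg, 12 mm diameter, to z = -6 mm. Above it the upright handle. A curved rod leaves the handle along +y.
- pin_grip (a point): Centre of the handle's grip, 48 mm above the pin's origin. The handle is 16 mm thick (pin x) by 20 mm (pin y), z 6 to 63 mm. Grip its two x faces from above, fingertips not below z = 27 mm (the rod's top is at 25.5 mm).
- pin_arc (a point): Centre of the rod's arc, at (-45, 0, 22) mm in the pin's frame. The rod, 7 mm thick, is a level circular arc of radius 45 mm about it: points (-45 + 45 cos a, 45 sin a, 22) mm, a from 0 (at the handle) to 140 degrees (square-cut end). To thread it, turn the pin about this point, +a way (counter-clockwise from above).
- pin_tip (a point): Centre of the square-cut end of the pin's rod (arc angle 140 degrees; (-79.5, 28.9, 22) mm in the pin's frame).
- block: Fixed wooden parking block 60 x 60 x 26 mm on the bench; origin at the centre of its underside. The pin's peg stands in a 16 mm hole, 10 mm deep, at the centre of its top.
- chassis: Fixed wheeled chassis: round deck with an aluminium lock plate (150 mm x by 88 mm y), its top 66 mm above the bench. Origin on the plate's top, at the arc's centre when the pin is home; z up. Home: the pin's axes are parallel to these, its origin at (45, 0, 0) mm; the rod enters the eye from +x and comes out at -x.
- track_mid (a point): (0, 45, 22) mm in the chassis frame, fixed there: where the rod's centre line crosses the eye's mid plane when home. The tray with the eye slides along chassis y, dry friction about 7 N, stays where left. Its place is NOT measured: the eye's middle is anywhere up to 20 mm to +y or -y of this point; find it by touch or sight.
- eye_free_side (a point): (0, 24, 22) mm in the chassis frame: the eye's free -y face if the tray were mid-travel (does not follow it). Eye: upright steel frame, x -4 to 4 mm, y 24 to 60 mm, top 46 mm over the plate; closed window y 40 to 50 mm, 14 to 38 mm over the plate: 1.5 mm clearance each side of the rod. The face can be felt with the rod's end.
- battery_mid (a point): (0, 102, 25) mm in the chassis frame: middle of the battery if the tray were mid-travel (does not follow it). Tray and battery: 90 mm wide in x, y 70 to 134 mm, top 56 mm over the plate, joined to the eye's +y side by a lug. Not to be touched by the gripper.
- socket (a point): Centre of the mouth of the socket in the lock plate: round, 16 mm diameter, 8 mm deep, at (45, 0, 0) mm in the chassis frame. The pin's peg drops into it.
- saddle (a point): (-34.5, 28.9, 22) mm in the chassis frame: where the rod's end lies when home. The saddle, 10 degrees back along the arc, is two prongs 12 mm apart, 24 mm high over the plate, open above, floor 15 mm high. While threading carry the rod 7 to 12 mm above its home height, to clear the prongs and keep the peg off the plate.
- spool_a: Bystander: spool of wire, 68 mm diameter, 70 mm high; origin under its centre. Leave it.
- spool_b: Bystander: a second wire spool, same size. Leave it.
- meter: Bystander: hand-held meter lying flat, 75 x 150 x 34 mm; origin under its centre. Leave it.
- pliers: Bystander: pliers lying flat, 150 mm long; origin at the joint. Leave them.
- screwdriver: Bystander: screwdriver lying along its x. Leave it.
- tin: Bystander: open steel parts tin 90 x 70 x 30 mm. Leave it.
- motor: Bystander: small motor lying down, 66 mm long, 36 mm thick. Leave it.

How it is judged:
By the outcome, as a careful person would: the job done as asked, in the order asked, and still so for the second after the job is handed in, with the robot touching nothing.
It also fails if it takes over 61 s, if anything falls off the work surface, if the arm or the gripper's body presses on something with over 40 N, if the wrist force passes 120 N, or if a joint passes its speed limit or range.

## Robot

A 6-joint arm with a two-finger parallel gripper is mounted at the origin on the work surface. World frame = base frame: x ahead of the robot, y to its left, z up, the work surface at z = 0. Lengths are in mm, angles in rad, forces in N, time in s.
With the tool pointing down it reaches from about 275 to 825 mm from the base axis. Payload 5.2 kg.
Tool frame: the origin (TCP) lies at the very end of the fingers, on their centre line; the grasp point (between the pads) lies 19 mm behind it; z points along the fingers, y is the direction in which the jaws open and shut (so a half turn about z gives the same grasp; the last joint's range is limited). The gripper opens to 93 mm and grips with 3 to 60 N. Pads are 15 mm wide; open, the fingers measure 128 mm over their backs; the gripper's body (75 mm by 188 mm) begins 65 mm behind the grasp point.
Start: joints at [-1.399, 0.259, 1.535, -0, 1.348, -0.203], TCP at [201.368, -511.816, 218.653] pointing down, gripper open.
Joint ranges: [-3.14, 3.14], [-0.91, 2.08], [0.19, 2.58], [-1.22, 4.36], [0.22, 2.71], [-3.12, 3.12]. Speed limits (rad/s): [2.57, 2.57, 3.14, 3.14, 3.14, 3.14].

## Interface

Orientations are given as a rotation vector (axis times angle).
In Python, from plant import manip, imaging, finder gives the robot as it stands.
- The arm moves only by the tool play_rows, never from a script. Its argument "plan" is one flat list of numbers, 5 for each row, row after row: the opening, from 0 (shut) to 1 (fully open), then the shift along the tool's x, y, z in mm, then the turn about the tool's z in degrees. A call has 1 to 10 rows; each row is the pose to reach, as a shift and turn from the pose measured when the call began, along the tool's axes at that moment; what a row does not reach only later rows make up. A row lasts 1/10 s, in which the tool goes at most 50 mm and 8.59 degrees, less where a joint would pass 70% of its speed; a pose out of reach is approached as far as the arm can. A call with a gripper value outside its range is refused whole. The fingers move at their own pace and stop on an object; "grip_force" is the grip in N (left out, the last holds). Time passes only in rows, so rows that repeat a pose let the fingers close. It gives the time, the measured TCP pose, the force and the opening at its end, in the units of the state.
- manip.state(): the state, without advancing time (a new reading comes with each control period).
- imaging.camera(name): name is "side" or "top"; returns the picture (480x640x3 uint8, red, green, blue); there is no depth.
- imaging.calibration(name): a dict with "fovy" (degrees; the focal length in pixels is half the picture's height over the tangent of half this angle, whatever the lens; pixels are square), "cx", "cy" (the principal point, pixels), "distortion" ([k1, k2, p1, p2, k3] as OpenCV has them; the pictures are not rectified), "world_to_cam" (4x4, takes a point from world to camera coordinates). Camera axes: x right, y up, looking along -z (the intrinsics and any distortion apply to the point x, -y, -z); pixel columns grow to the right and rows downward; lengths in mm; the calibration is good to about 2 mm. A picture is of the moment at which its call begins. calibration takes no time and is no camera call.
- manip.sign_off(): hands the job in, once; it reports no verdict.
Trained networks look in the newest picture that a camera, given by its name, has taken for a name from the list of things; names that differ only in an ending like _2 or _b are one class to them, and where a whole thing is asked for, a point or a joint stands for the part that bears it (a point fixed in the world has none). Each returns a list of dicts, best first, with "p" (0 to 1); they miss things now and then, are a little off and sometimes report something else, mostly with a low value. They report only what shows in the picture. A call takes as long as a camera call.
- finder.search_frame(camera, thing): "centre" ([x, y, z] in mm, in world coordinates, good to about 4 mm: the middle of the surface that is visible of it).
- finder.regions_of(camera, thing): "pixels" (480x640 bool, what is visible of it).
- finder.landmark_of(camera, thing): "centre" ([x, y, z] in mm, in world coordinates, good to about 4 mm: a listed point, or the origin of a listed thing).
The state is a dict: "time": time; "joint_positions": joint angles; "qd": joint speeds; "joint_torque": joint torques, N m; "position": TCP position; "orientation": TCP orientation; "contact_force": force on the tool from outside, world axes, zero at the start; "moment": the same for the moment, N m; "width": finger opening in mm.
Only numpy, scipy, OpenCV 4.12 (cv2) and the standard library are available. Lean on these libraries where they do the work, as an engineer would, in place of code of your own. Each camera call takes 0.05 s, during which the arm holds its last target.

## Working session

There is one attempt and no reset: what is moved stays moved. The work goes in short steps, Python scripts to look and compute and a tool call to move; the robot and the scene stay as the last step left them, time stands still between calls to the robot, and variables do not carry over. Pictures are saved under pics/ and viewed, and the job is handed in when it is done.

Besides the shell and the picture viewer there is one more tool, called after ">>>" as name(argument=value, ...) on one line, values as JSON. play_rows: Moves the arm, as the interface text tells. Its arguments: {"type":"object","properties":{"plan":{"type":"array","items":{"type":"number"}},"grip_force":{"type":"number"}},"required":["plan"]}

```bash
ls; mkdir -p pics; python3 - <<'E'
from plant import manip, imaging, finder
import cv2, numpy as np
print(manip.state())
for n in ['side','top']:
    im=imaging.camera(n); cv2.imwrite(f'pics/{n}0.png',im[:,:,::-1]); c=imaging.calibration(n); print(n,c)
    for t in ['pin','pin_grip','pin_arc','pin_tip','block','chassis','track_mid','eye_free_side','socket','saddle','battery_mid']:
        try: print(n,t,[(np.round(d['centre'],1).tolist(),round(d['p'],2)) for d in finder.landmark_of(n,t)][:2])
        except Exception as e: print(t,e)
print(manip.state()['time'])
E
```

```text
pics
{'time': 0.0, 'joint_positions': array([-1.39878330e+00,  2.59336167e-01,  1.53604971e+00, -3.22535267e-05,
        1.34802822e+00, -2.02815141e-01]), 'qd': array([-0.0003453 ,  0.00111821,  0.00115393,  0.00099811, -0.00058164,
       -0.00097519]), 'joint_torque': array([-1.13360798e-03, -4.37314904e+01, -2.84001321e+01,  7.17296381e-02,
        4.14097973e-02, -1.54450399e-04]), 'position': array([ 201.26981866, -511.26421849,  217.83479776]), 'orientation': array([-3.08478933e+00, -5.85009661e-01,  5.33003472e-06]), 'contact_force': array([-0.46917183, -0.58087607,  0.15177316]), 'moment': array([-0.00504411, -0.04010577, -0.0217078 ]), 'width': 93.19693704504415}
side {'fovy': 44.042005457170355, 'cx': 324.4158366900187, 'cy': 240.05654202405785, 'distortion': array([-0.17426385,  0.        ,  0.        ,  0.        ,  0.        ]), 'world_to_cam': array([[-9.69832498e-01, -2.43750095e-01, -3.28888026e-03,
         5.21450701e+02],
       [ 1.50656163e-01, -6.09927993e-01,  7.78004219e-01,
        -1.52527572e+02],
       [-1.91644582e-01,  7.54038285e-01,  6.28250443e-01,

[... 1164 characters left out ...]
  0.00000000e+00,  0.00000000e+00,
         1.00000000e+00]])}
top pin [([530.3, -195.2, 25.2], 0.86)]
top pin_grip [([528.4, -188.9, 69.9], 0.64)]
top pin_arc [([558.4, 164.3, 80.4], 0.21)]
top pin_tip [([563.5, -114.1, 48.9], 0.89), ([687.4, -123.1, -3.0], 0.59)]
top block [([534.4, -196.2, 1.9], 0.73), ([607.4, 150.1, 65.4], 0.54)]
top chassis [([560.2, 141.8, 63.8], 0.66)]
top track_mid [([552.2, 184.4, 87.3], 0.83)]
top eye_free_side [([559.1, 138.1, 62.0], 0.67), ([530.1, -198.7, 24.0], 0.63)]
top socket [([603.4, 147.7, 67.4], 0.72), ([529.0, -194.4, 74.1], 0.69)]
top saddle [([520.7, 160.5, 90.3], 0.55)]
top battery_mid [([542.4, 240.3, 88.0], 0.65), ([559.3, 163.7, 82.1], 0.56)]
1.2
```

View pics/side0.png

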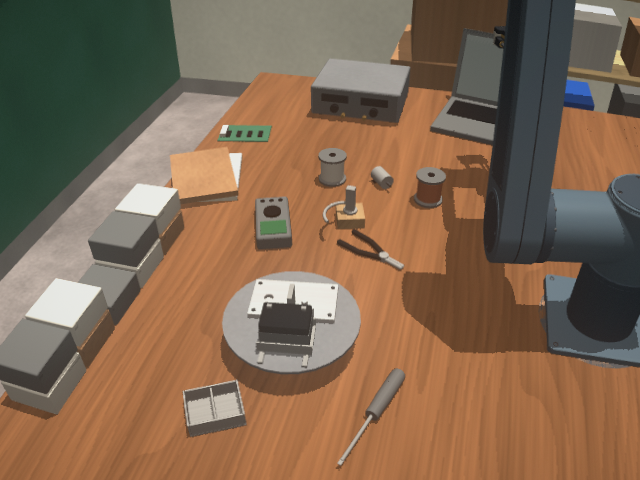

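View pics/top0.png

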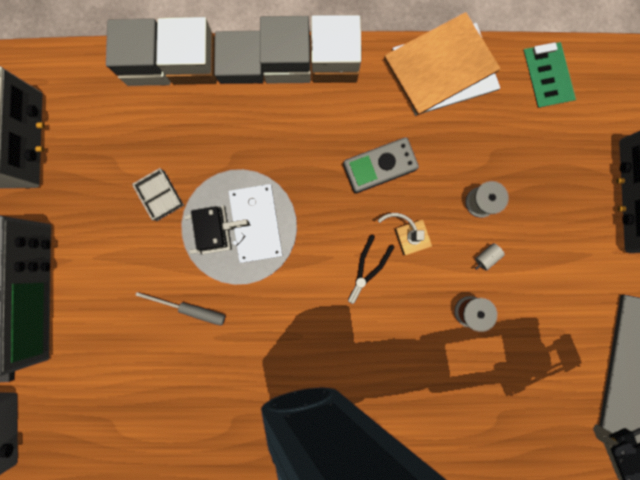

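The side view shows the block and pin near (350,205) and the chassis near (290,320). The top view shows the pin at (415,235), with its rod ending near (382,218), and the plate at (255,222). I'll zoom in on both.

```bash
python3 - <<'E'
import cv2
t=cv2.imread('pics/top0.png'); s=cv2.imread('pics/side0.png')
def crop(i,x0,y0,w,h,f,n): cv2.imwrite(n,cv2.resize(i[y0:y0+h,x0:x0+w],None,fx=f,fy=f,interpolation=cv2.INTER_CUBIC))
crop(t,170,160,133,100,6,'pics/t_ch.png')
crop(t,365,195,80,70,8,'pics/t_pin.png')
crop(s,215,265,150,110,5,'pics/s_ch.png')
crop(s,310,175,80,65,8,'pics/s_pin.png')
E
```

```text
(no output)
```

View pics/t_ch.png

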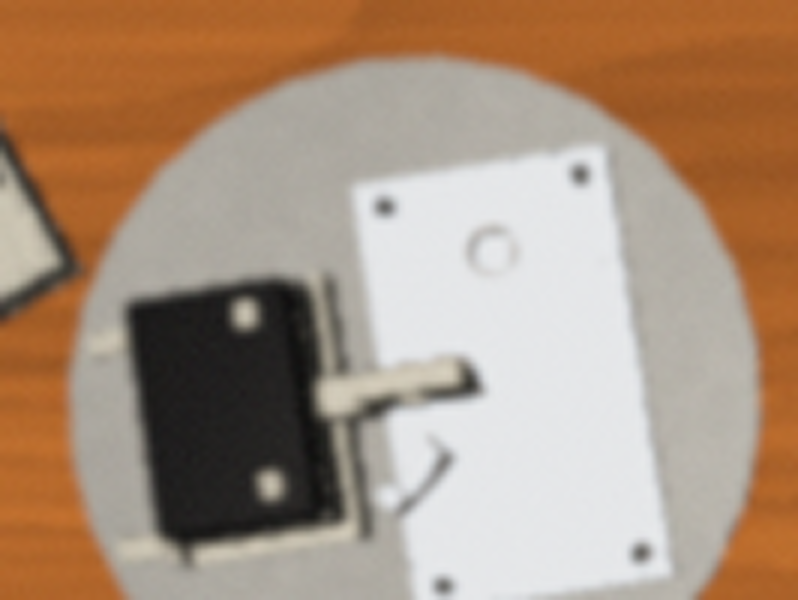

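View pics/t_pin.png

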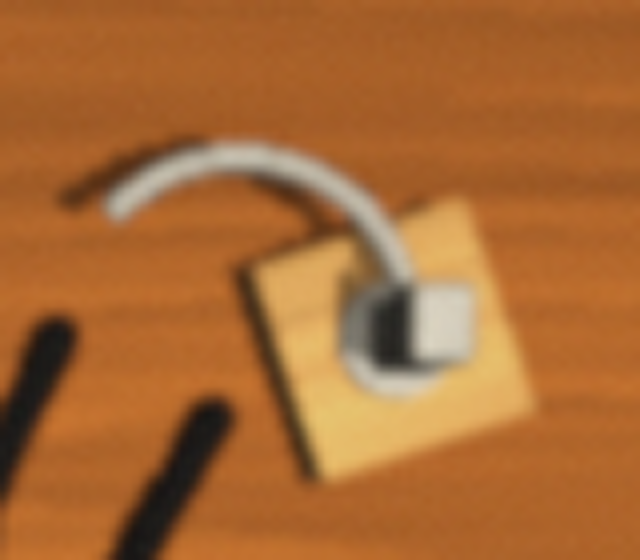

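View pics/s_ch.png

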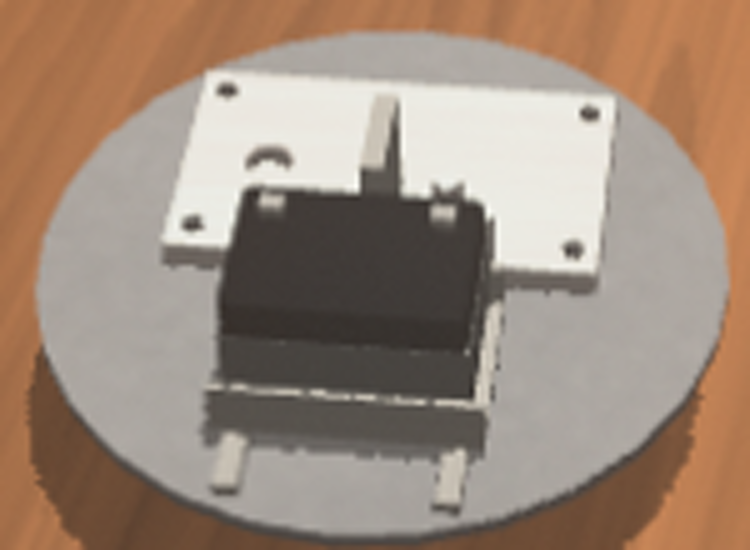

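View pics/s_pin.png

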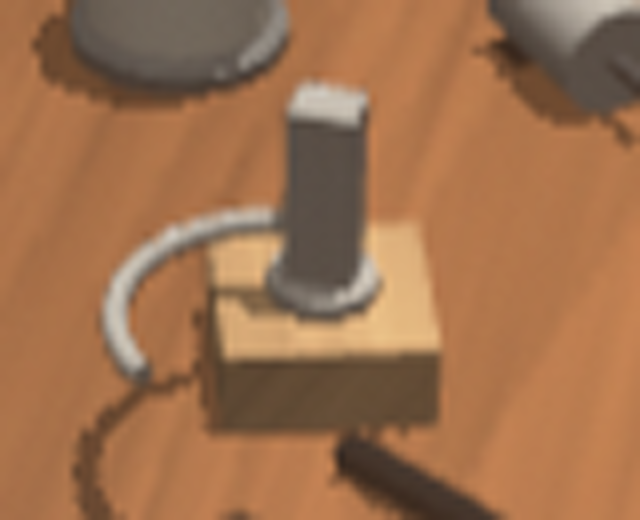

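```bash
cat > h.py <<'E'
import numpy as np, cv2, json
from scipy.optimize import least_squares
from plant import imaging
CAL={n:imaging.calibration(n) for n in ['side','top']}
def proj(n,P):
    c=CAL[n]; P=np.atleast_2d(P).astype(float); M=c['world_to_cam']
    Q=P@M[:3,:3].T+M[:3,3]; Q=Q*[1,-1,-1]
    f=240/np.tan(np.radians(c['fovy'])/2); K=np.array([[f,0,c['cx']],[0,f,c['cy']],[0,0,1]])
    return cv2.projectPoints(Q,np.zeros(3),np.zeros(3),K,c['distortion'])[0][:,0]
def tf(p,P):  # p = x,y,z,yawdeg
    P=np.atleast_2d(P).astype(float); a=np.radians(p[3]); c,s=np.cos(a),np.sin(a)
    return np.c_[P[:,0]*c-P[:,1]*s+p[0],P[:,0]*s+P[:,1]*c+p[1],P[:,2]+p[2]]
def arc(a,r=45,z=22): a=np.radians(np.atleast_1d(a)); return np.c_[-45+r*np.cos(a),r*np.sin(a),z+0*a]
def box(x,y,z): # top outline loop
    return np.array([[x[0],y[0],z],[x[1],y[0],z],[x[1],y[1],z],[x[0],y[1],z],[x[0],y[0],z]],float)
def pinlines(p):
    L=[tf(p,box((-8,8),(-10,10),63)),tf(p,arc(np.linspace(10,140,30),41.5)),tf(p,arc(np.linspace(10,140,30),48.5)),tf(p,arc([140],41.5).tolist()+arc([140],48.5).tolist())]
    t=np.linspace(0,2*np.pi,40); L.append(tf(p,np.c_[16*np.cos(t),16*np.sin(t),6+0*t])); return L
def chlines(p,d):
    t=np.linspace(0,2*np.pi,40)
    L=[tf(p,np.c_[45+8*np.cos(t),8*np.sin(t),0*t]),
       tf(p,box((-4,4),(24+d,60+d),46)),tf(p,[[-4,24+d,0],[-4,24+d,46]]),tf(p,[[4,24+d,0],[4,24+d,46]]),
       tf(p,box((-45,45),(70+d,134+d),56))]
    a=np.radians(130)
    for r in (39,51): L.append(tf(p,[[r*np.cos(a),r*np.sin(a),15],[r*np.cos(a),r*np.sin(a),24]]))
    return L
def overlay(im,n,lines,roi,f,name):
    x0,y0,w,h=roi; o=cv2.resize(im[y0:y0+h,x0:x0+w],None,fx=f,fy=f,interpolation=cv2.INTER_CUBIC)
    for i,L in enumerate(lines):
        q=(proj(n,L)-[x0,y0]+.5)*f-.5
        cv2.polylines(o,[np.round(q*16).astype(np.int32)],False,[(0,0,255),(0,255,0),(255,0,0),(255,0,255),(0,255,255)][i%5],1,cv2.LINE_AA,4)
    cv2.imwrite(name,o)
def full(c,f,x0,y0): return (np.array(c,float)+.5)/f-.5+[x0,y0]
E
python3 - <<'E'
from h import *
t=cv2.imread('pics/top0.png'); s=cv2.imread('pics/side0.png')
# pin
tp=full([[443,323],[115,208]],8,365,195); sp=full([[328,104],[140,372]],8,310,175)
M=np.array([[0,0,63],[-79.5,28.9,22]])
r=lambda p,w=(1,1):np.r_[(proj('top',tf([p[0],p[1],26,p[2]],M))-tp).ravel()*w[0],(proj('side',tf([p[0],p[1],26,p[2]],M))-sp).ravel()*w[1]]
for w in [(1,1),(1,0),(0,1)]:
    q=least_squares(lambda p:r(p,w),[530,-195,-92]); print(w,q.x,np.round(r(q.x),2))
p=least_squares(r,[530,-195,-92]).x; p=[p[0],p[1],26,p[2]]
overlay(t,'top',pinlines(p),(365,195,80,70),8,'pics/o_tp.png'); overlay(s,'side',pinlines(p),(310,175,80,65),8,'pics/o_sp.png')
# chassis: socket centre, eye top corners, battery
tc=full([[493,251],[464,362],[180,540]],6,170,160)
c0=[558,141,66,8.2]
print('socket px',tc[0],proj('top',tf(c0,[[45,0,0]])),proj('top',tf(c0,[[0,24,46]])),tc[1])
overlay(t,'top',chlines(c0,0),(170,160,133,100),6,'pics/o_tc.png'); overlay(s,'side',chlines(c0,0),(215,265,150,110),5,'pics/o_sc.png')
E
```

```text
(1, 1) [ 527.83484187 -194.01786969  -93.6929613 ] [-0.06  0.13 -0.47  0.21  0.15 -0.79 -0.34 -0.28]
(1, 0) [ 527.95250019 -194.4569381   -94.03804189] [ 0.16  0.07 -0.17 -0.07  0.14 -0.91 -0.53 -0.5 ]
(0, 1) [ 527.48476825 -192.35484559  -93.28668298] [-0.88  0.31 -1.37  0.65  0.14 -0.35 -0.14  0.31]
socket px [251.75       201.41666667] [[251.10555961 201.57725719]] [[238.54422856 222.574964  ]] [246.91666667 219.91666667]
```

```bash
python3 - <<'E'
import cv2,numpy as np
a=[cv2.imread('pics/'+n) for n in ['o_tp.png','o_sp.png','o_tc.png','o_sc.png']]
b=[cv2.resize(i,(400,300)) for i in a[:2]]
cv2.imwrite('pics/p1.png',np.hstack(b))
E
```

```text
(no output)
```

View pics/p1.png

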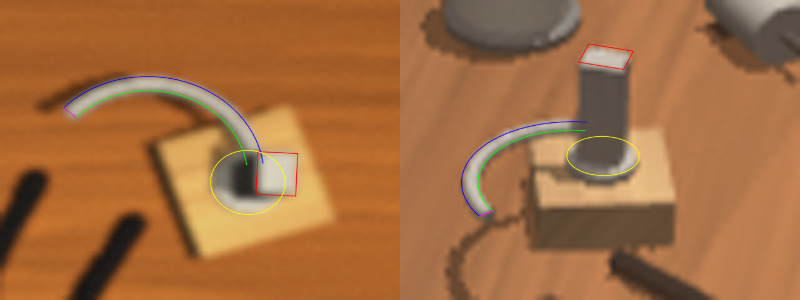

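View pics/o_tc.png

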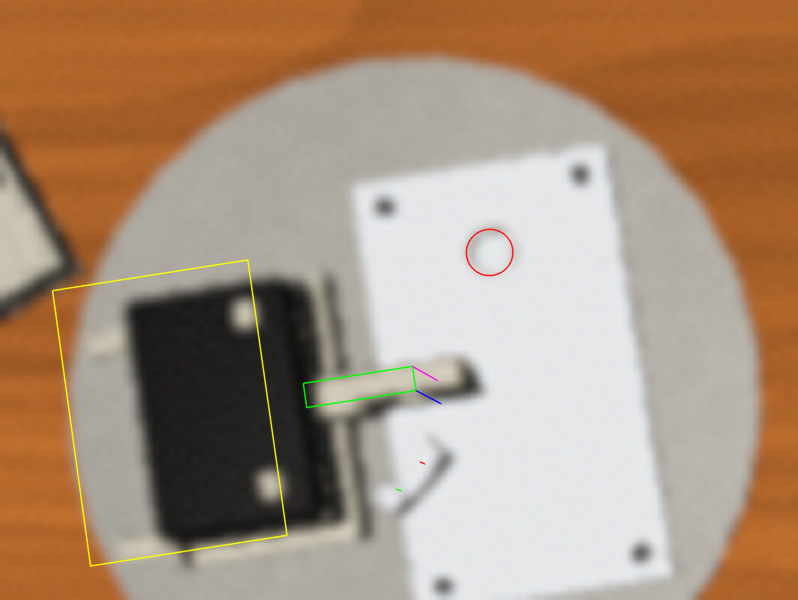

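View pics/o_sc.png

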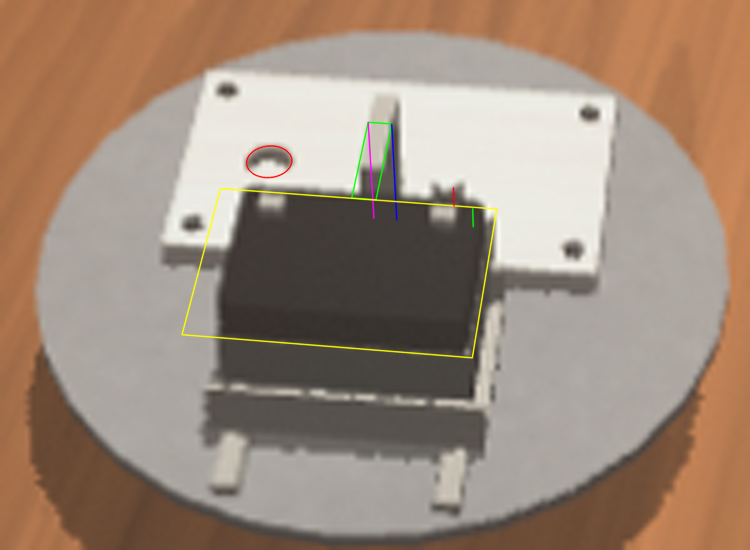

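The top overlay shows the yaw and socket fit at (251,201). The eye and tray lie about 8 px further toward −y than mid-travel, so I'll fit the full chassis pose and the tray offset d.

```bash
python3 - <<'E'
from h import *
t=cv2.imread('pics/top0.png'); s=cv2.imread('pics/side0.png')
# model fn of params x,y,yaw,d,px,py
def model(P):
    x,y,yaw,d,px,py=P; p=[x,y,66,yaw]
    pl=[[px+75,py-44,0],[px-75,py-44,0],[px+75,py+44,0],[px-75,py+44,0]]
    T=tf(p,[[45,0,0],[0,24+d,46]]+pl)
    S=tf(p,[[45,0,0],[0,24+d,46]]+pl)
    return T,S
tc=full([[493,251],[465,372],[605,148],[670,575],[355,185],[413,604]],6,170,160)
sc=full([[269,161],[386,96],[207,70],[616,97],[164,246],[598,273]],5,215,265)
w=np.array([1,1,.7,.7,.7,.5])[:,None]
def r(P,wt=1,ws=1):
    T,S=model(P); return np.r_[(w*(proj('top',T)-tc)*wt).ravel(),(w*(proj('side',S)-sc)*ws).ravel()]
for wt,ws in [(1,1),(1,.01),(.01,1)]:
    q=least_squares(lambda P:r(P,wt,ws),[558,141,8,-15,0,0],loss='soft_l1').x; print(np.round(q,2)); 
q=least_squares(r,[558,141,8,-15,0,0],loss='soft_l1').x
print(np.round(r(q).reshape(-1,2),2))
c0=[q[0],q[1],66,q[2]]
L=chlines(c0,q[3])+[tf(c0,box((q[4]-75,q[4]+75),(q[5]-44,q[5]+44),0))]
overlay(t,'top',L,(170,160,133,100),6,'pics/o_tc2.png'); overlay(s,'side',L,(215,265,150,110),5,'pics/o_sc2.png')
E
```

```text
[ 5.5805e+02  1.3995e+02  8.4500e+00 -1.4410e+01  3.6000e-01  1.4000e-01]
[ 5.5786e+02  1.3983e+02  7.9200e+00 -1.5640e+01  1.0200e+00  2.0000e-01]
[ 5.5801e+02  1.4021e+02  9.0700e+00 -1.2370e+01 -2.0000e-02  4.0000e-02]
[[-0.23  0.15]
 [-0.71 -0.15]
 [-0.06 -0.32]
 [ 0.13  0.09]
 [-0.36  0.08]
 [ 0.27  1.05]
 [ 0.08 -0.29]
 [ 0.1  -0.93]
 [ 0.14  0.02]
 [ 0.13  0.05]
 [-0.45 -0.46]
 [-0.22  0.13]]
```

View pics/o_tc2.png

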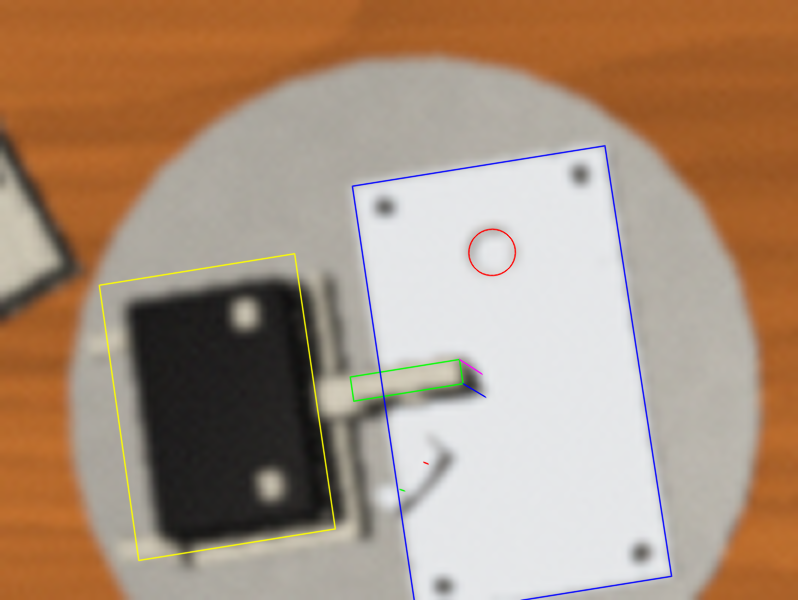

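View pics/o_sc2.png

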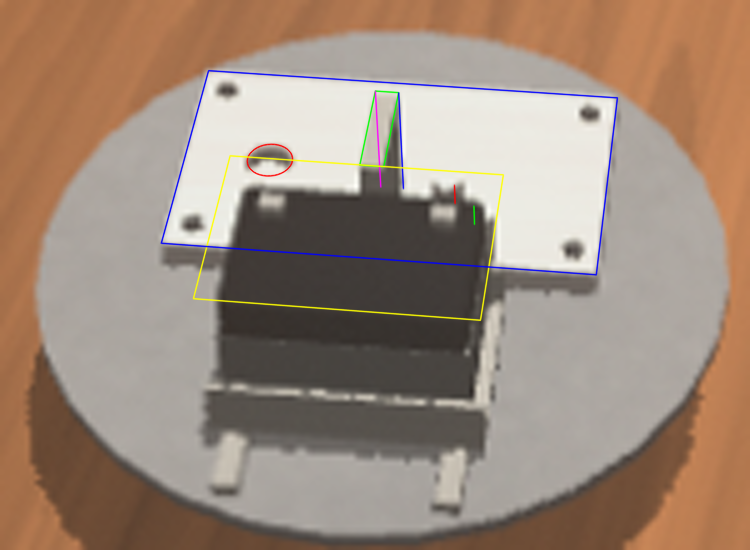

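```bash
cat > rel.py <<'E'
import numpy as np
from scipy.spatial.transform import Rotation as Rn
from plant import manip
def cur():
    s=manip.state(); R=Rn.from_rotvec(s['orientation']).as_matrix(); return s,R
def yawy(R): return np.degrees(np.arctan2(R[1,1],R[0,1]))
def rel(target,yaw):
    s,R=cur(); d=R.T@(np.array(target,float)-s['position']); dy=(yaw-yawy(R)+180)%360-180
    return np.round(d,2),round(-dy,2)
def info():
    s,R=cur(); print('t',round(s['time'],2),'pos',np.round(s['position'],2),'yaw_y',round(yawy(R),2),'tilt',np.round(np.degrees(np.arccos(-R[2,2])),2),'F',np.round(s['contact_force'],2),'M',np.round(s['moment'],3),'w',round(s['width'],2),'q',np.round(s['joint_positions'],2))
E
python3 - <<'E'
from rel import *
info(); print(rel([527.9,-194.2,150],-93.8))
E
```

```text
t 1.2 pos [ 201.36 -511.81  218.65] yaw_y -68.52 tilt 0.0 F [ 0.48 -0.04  0.24] M [0.031 0.017 0.05 ] w 92.6 q [-1.4   0.26  1.54 -0.    1.35 -0.2 ]
(array([ 420.15, -176.  ,   68.65]), np.float64(25.28))
```

>>> play_rows(plan=[0.6,30,-12.5,0,2,0.6,70,-29,5,4,0.6,113,-47,12,7,0.6,157,-66,20,10,0.6,200,-84,28,13,0.6,245,-103,36,16,0.6,290,-121.5,45,18,0.6,335,-140,54,21,0.6,380,-159,62,24,0.6,420.2,-176,68.6,25.3], grip_force=20)

```text
time: 2.2
position: [529.4, -192.2, 149.7]
orientation: [-3.14, 0.107, -0.0]
contact_force: [-0.4, -1.3, 1.1]
width: 55.5
```

```bash
python3 - <<'E'
from rel import *
info(); print(rel([527.9,-194.2,55.5],-93.8))
E
```

```text
t 2.2 pos [ 529.38 -192.24  149.72] yaw_y -93.9 tilt 0.01 F [-0.44 -1.33  1.11] M [0.014 0.026 0.005] w 55.52 q [-0.55  0.34  1.6   0.    1.2   1.09]
(array([-1.36,  2.06, 94.22]), np.float64(-0.1))
```

>>> play_rows(plan=[0.6,-1.4,2.0,30,0,0.6,-1.4,2.0,40,0,0.6,-1.4,2.0,40,0])

```text
time: 2.5
position: [526.3, -193.5, 107.9]
orientation: [-3.138, 0.106, 0.006]
contact_force: [0.2, -1.4, 0.3]
width: 55.4
```

```bash
python3 - <<'E'
from rel import *
from h import *
info(); print(rel([527.9,-194.2,55.5],-93.8))
for n,roi,f in [('top',(365,195,80,70),8),('side',(310,145,80,95),6)]:
    im=imaging.camera(n)[:,:,::-1].copy(); overlay(im,n,[],roi,f,f'pics/g1{n}.png')
info()
E
```

```text
t 2.5 pos [ 526.28 -193.47  107.91] yaw_y -93.88 tilt 0.26 F [ 0.19 -1.41  0.26] M [ 0.005 -0.01  -0.019] w 55.39 q [-0.55  0.38  1.66 -0.    1.11  1.09]
(array([ 1.87,  0.72, 52.4 ]), np.float64(-0.08))
t 2.6 pos [ 527.55 -195.05  110.23] yaw_y -93.96 tilt 0.01 F [0.13 0.3  0.38] M [ 0.041  0.023 -0.03 ] w 55.59 q [-0.55  0.37  1.65 -0.    1.11  1.09]
```

View pics/g1side.png

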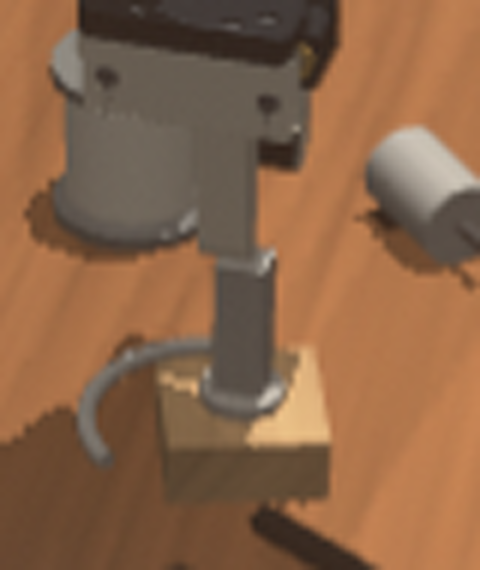

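```bash
python3 - <<'E'
from rel import *
from plant import imaging
for i in range(5):
    imaging.camera('top'); info()
print(rel([527.9,-194.2,55.5],-93.8))
E
```

```text
t 2.65 pos [ 527.9  -195.37  110.76] yaw_y -93.98 tilt 0.09 F [-0.08 -0.09 -0.16] M [ 0.023 -0.012  0.024] w 56.03 q [-0.55  0.37  1.65  0.    1.11  1.09]
t 2.7 pos [ 528.07 -195.46  111.02] yaw_y -93.99 tilt 0.13 F [0.41 0.29 0.08] M [ 0.061 -0.019 -0.045] w 55.75 q [-0.55  0.37  1.65  0.    1.11  1.09]
t 2.75 pos [ 528.12 -195.43  111.04] yaw_y -93.98 tilt 0.14 F [0.64 0.66 0.37] M [ 0.059  0.049 -0.023] w 55.64 q [-0.55  0.37  1.65  0.    1.11  1.09]
t 2.8 pos [ 528.09 -195.26  110.95] yaw_y -93.98 tilt 0.13 F [ 0.06 -0.27 -0.18] M [0.006 0.033 0.063] w 56.14 q [-0.55  0.37  1.65  0.    1.11  1.09]
t 2.85 pos [ 528.03 -195.11  110.78] yaw_y -93.96 tilt 0.12 F [ 0.29 -1.07  1.02] M [ 0.039 -0.019  0.009] w 55.63 q [-0.55  0.37  1.65  0.    1.11  1.09]
(array([-0.29, -0.94, 55.28]), np.float64(-0.16))
```

View pics/g1top.png

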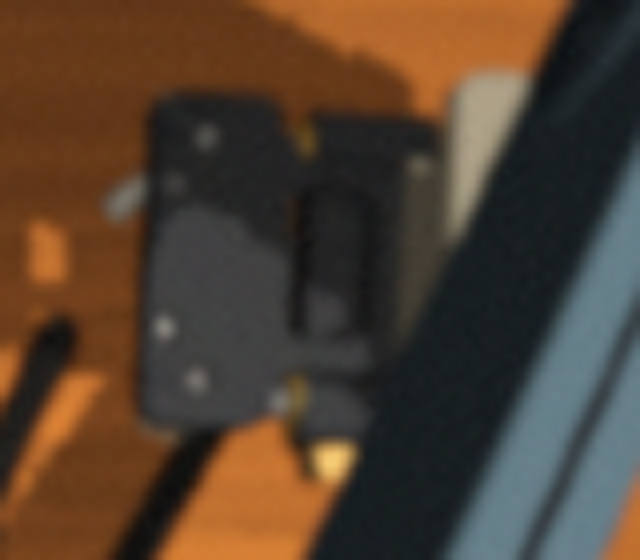

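```bash
python3 - <<'E'
from h import *
for y in (27.8,45.3):
  for x in (7.5,-7.5):
    q=proj('side',tf([527.3,-195,110,3.9-7.9],[[x,y,0]]))[0]; print(y,x,(q-[310,145]+.5)*6-.5)
E
```

```text
27.8 7.5 [207.59447606 240.27542802]
27.8 -7.5 [248.83486999 247.62279463]
45.3 7.5 [193.14760982 266.94081049]
45.3 -7.5 [234.79451291 274.44154167]
```

>>> play_rows(plan=[0.6,-0.2,-0.9,12,0,0.6,-0.3,-0.9,26,0,0.6,-0.3,-0.9,40,0,0.6,-0.3,-0.9,50,0,0.6,-0.3,-0.9,55.3,0,0.6,-0.3,-0.9,55.3,0,0.6,-0.3,-0.9,55.3,0])

```text
time: 3.55
position: [528.2, -194.4, 55.7]
orientation: [3.139, -0.109, 0.004]
contact_force: [0.3, -0.7, -0.7]
width: 55.7
```

```bash
python3 - <<'E'
from rel import *
from h import *
for n,roi,f in [('side',(310,145,80,95),6)]:
    im=imaging.camera(n)[:,:,::-1].copy(); overlay(im,n,[],roi,f,f'pics/g2{n}.png')
info();print(rel([527.9,-194.2,55.5],-93.8))
E
```

```text
t 3.6 pos [ 528.31 -194.46   55.96] yaw_y -93.96 tilt 0.17 F [ 0.05  0.7  -0.15] M [0.011 0.033 0.013] w 56.04 q [-0.55  0.44  1.71  0.    0.99  1.09]
(array([-0.42, -0.23,  0.46]), np.float64(-0.16))
```

View pics/g2side.png

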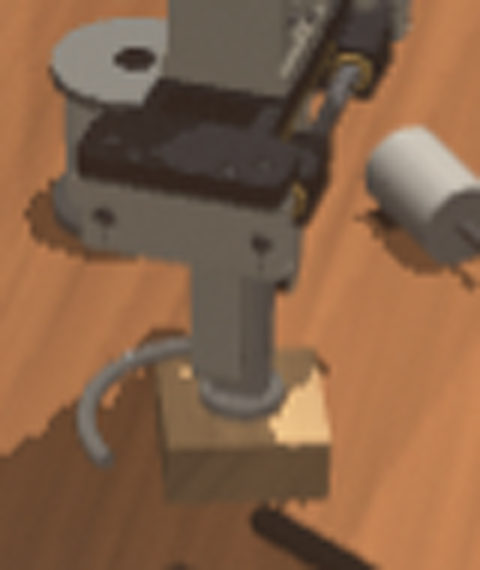

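The fingers straddle the handle, with the near finger at crop x 190–245. Now I'll close them.

>>> play_rows(plan=[0.1,-0.4,-0.2,0.2,0,0.1,-0.4,-0.2,0.2,0,0.1,-0.4,-0.2,0.2,0,0.1,-0.4,-0.2,0.2,0,0.1,-0.4,-0.2,0.2,0,0.1,-0.4,-0.2,0.2,0,0.1,-0.4,-0.2,0.2,0], grip_force=30)

```text
time: 4.3
position: [527.9, -194.3, 55.8]
orientation: [3.138, -0.109, 0.004]
contact_force: [-0.6, -0.1, 0.0]
width: 15.9
```

```bash
python3 - <<'E'
from rel import *
info()
E
```

```text
t 4.3 pos [ 527.92 -194.27   55.78] yaw_y -93.96 tilt 0.17 F [-0.59 -0.1   0.02] M [ 0.007  0.08  -0.002] w 15.92 q [-0.55  0.44  1.71  0.    0.99  1.09]
```

```bash
cat >> rel.py <<'E'
CH=[558.05,139.95,8.45]
def ch2w(v):
    a=np.radians(CH[2]); return np.array([CH[0]+v[0]*np.cos(a)-v[1]*np.sin(a),CH[1]+v[0]*np.sin(a)+v[1]*np.cos(a)])
HO=np.array([0.,0.,29.8]) # TCP in pin frame
def tcp_for(cx,cy,phi,h):  # arc centre in chassis, yaw rel., height above home
    a=np.radians(phi); ox,oy=45+HO[0],HO[1]
    v=[cx+ox*np.cos(a)-oy*np.sin(a),cy+ox*np.sin(a)+oy*np.cos(a)]
    return np.r_[ch2w(v),66+h+HO[2]],phi+CH[2]
def state_ch():
    s,R=cur(); phi=yawy(R)-CH[2]; a=np.radians(CH[2]); d=s['position'][:2]-CH[:2]
    v=np.array([d[0]*np.cos(a)+d[1]*np.sin(a),-d[0]*np.sin(a)+d[1]*np.cos(a)]); b=np.radians(phi); ox,oy=45+HO[0],HO[1]
    c=v-[ox*np.cos(b)-oy*np.sin(b),ox*np.sin(b)+oy*np.cos(b)]
    return np.round(np.r_[c,phi,s['position'][2]-66-HO[2]],2)
def pinpose():
    s,R=cur(); y=yawy(R); b=np.radians(y); p=s['position']
    return [p[0]-HO[0]*np.cos(b)+HO[1]*np.sin(b),p[1]-HO[0]*np.sin(b)-HO[1]*np.cos(b),p[2]-HO[2],y]
E
python3 - <<'E'
from rel import *
T=tcp_for(-14,-60,-65,34); print(T,rel(*T)); print(rel([527.9,-194.2,125.8],-93.96))
E
```

```text
(array([577.82316217,  40.99756143, 129.8       ]), -56.55) (array([  33.72, -238.06,  -74.24]), np.float64(-37.41))
(array([ 1.700e-01,  2.000e-02, -7.002e+01]), np.float64(-0.0))
```

>>> play_rows(plan=[0.1,0,0,-4,0,0.1,0,0,-12,0,0.1,0,0,-22,0,0.1,0,0,-34,0,0.1,0,0,-46,0,0.1,0,0,-58,0,0.1,0,0,-68,0,0.1,0,0,-74,0,0.1,0,0,-74,0])

```text
time: 5.2
position: [528.3, -194.5, 131.0]
orientation: [3.137, -0.108, 0.007]
contact_force: [-0.2, 0.0, -2.1]
width: 15.8
```

```bash
python3 - <<'E'
from rel import *
info()
T=tcp_for(-14,-60,-65,34); print(rel(*T))
E
```

```text
t 5.2 pos [ 528.29 -194.47  130.96] yaw_y -93.96 tilt 0.29 F [-0.21  0.01 -2.14] M [0.004 0.001 0.058] w 15.78 q [-0.55  0.35  1.63  0.    1.15  1.09]
(array([  33.15, -238.33,    0.78]), np.float64(-37.41))
```

>>> play_rows(plan=[0.1,2,-12,0,-2,0.1,5,-36,0,-6,0.1,9,-66,0,-10,0.1,13.5,-98,0,-15,0.1,18,-130,0,-20,0.1,22.5,-162,0,-25,0.1,27,-192,0,-30,0.1,30,-215,0,-34,0.1,32.2,-231,0,-36.3,0.1,33.1,-238.3,0.8,-37.4])

```text
time: 6.2
position: [577.5, 42.9, 129.3]
orientation: [3.004, 0.908, 0.004]
contact_force: [-0.3, 0.2, -2.1]
width: 15.6
```

>>> play_rows(plan=[0.1,0,0,0,0,0.1,0,0,0,0])

```text
time: 6.4
position: [577.3, 42.5, 129.0]
orientation: [3.005, 0.907, 0.003]
contact_force: [-0.4, -0.9, -1.8]
width: 15.8
```

```bash
python3 - <<'E'
from rel import *
from h import *
imaging.camera('side');imaging.camera('side');imaging.camera('side')
info(); print(state_ch()); p=pinpose()
for n,roi,f in [('top',(170,160,160,100),5),('side',(215,225,150,150),4)]:
    im=imaging.camera(n)[:,:,::-1].copy(); cv2.imwrite(f'pics/raw1{n}.png',im);overlay(im,n,pinlines(p),roi,f,f'pics/v1{n}.png')
info()
E
```

```text
t 6.55 pos [577.51  41.89 129.27] yaw_y -56.46 tilt 0.24 F [-0.28  0.08 -2.23] M [-0.043 -0.003 -0.05 ] w 15.76 q [-0.12  0.38  1.59 -0.    1.17  0.87]
[-14.24 -59.1  -64.91  33.47]
t 6.65 pos [577.54  42.03 129.34] yaw_y -56.45 tilt 0.24 F [ 0.47  0.29 -1.83] M [-0.025  0.02   0.023] w 15.95 q [-0.12  0.38  1.59 -0.    1.17  0.87]
```

View pics/v1top.png

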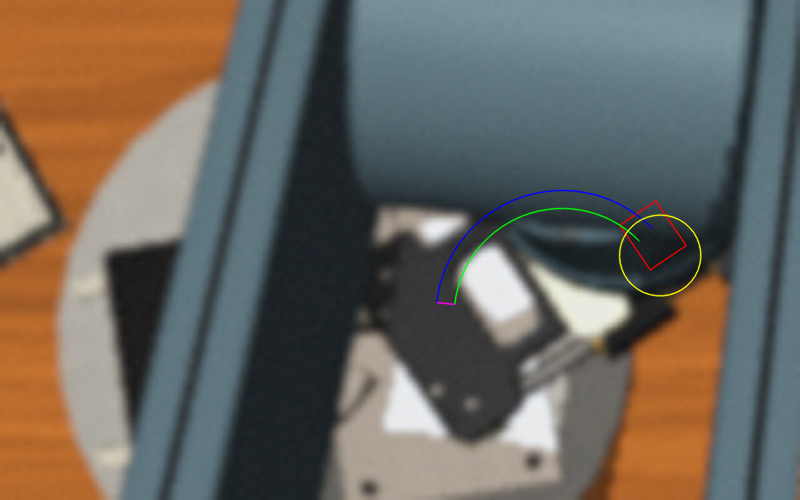

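View pics/v1side.png

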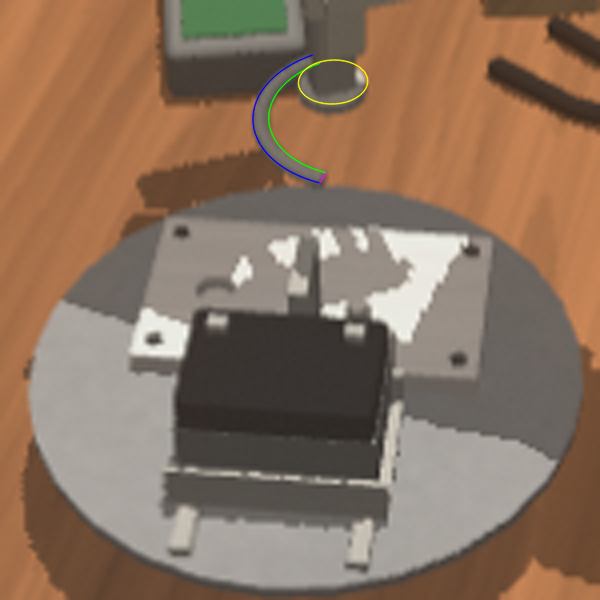

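```bash
python3 - <<'E'
from rel import *
for y,h in [(-59,9.5),(-48,9.5),(-42,9.5)]:
    print(rel(*tcp_for(-14,y,-65,h)))
E
```

```text
(array([5.000e-02, 2.000e-02, 2.404e+01]), np.float64(0.1))
(array([ 4.72, -9.94, 24.01]), np.float64(0.1))
(array([  7.26, -15.38,  23.99]), np.float64(0.1))
```

>>> play_rows(plan=[0.1,0,0,5,0,0.1,0,0,12,0,0.1,0,0,19,0,0.1,0,0,24,0,0.1,0,0,24,0,0.1,1.5,-3,24,0,0.1,3.5,-7,24,0,0.1,4.7,-10,24,0,0.1,4.7,-10,24,0,0.1,4.7,-10,24,0])

```text
time: 7.65
position: [576.2, 53.1, 105.6]
orientation: [3.004, 0.906, 0.005]
contact_force: [0.0, 0.7, -1.4]
width: 15.5
```

```bash
python3 - <<'E'
from rel import *
from h import *
for i in range(3):imaging.camera('side');print(state_ch())
info(); p=pinpose()
for n,roi,f in [('side',(215,225,150,150),4)]:
    im=imaging.camera(n)[:,:,::-1].copy(); cv2.imwrite(f'pics/raw2{n}.png',im);overlay(im,n,pinlines(p)[1:]+chlines([*CH[:2],66,CH[2]],-14.4)[:4],roi,f,f'pics/v2{n}.png')
info(); print(rel(*tcp_for(-14,-36,-65,9.5)))
E
```

```text
[-14.   -47.93 -64.88   9.7 ]
[-14.02 -48.03 -64.89   9.66]
[-14.03 -48.07 -64.9    9.61]
t 7.8 pos [576.1   52.84 105.41] yaw_y -56.45 tilt 0.25 F [ 0.06 -0.74 -1.54] M [-0.077  0.028 -0.002] w 15.88 q [-0.1   0.4   1.62 -0.    1.11  0.89]
t 7.85 pos [576.07  52.8  105.36] yaw_y -56.46 tilt 0.25 F [ 0.3   1.   -2.09] M [-0.053 -0.019  0.035] w 15.86 q [-0.1   0.4   1.62 -0.    1.11  0.89]
(array([  5.12, -10.92,   0.03]), np.float64(0.09))
```

View pics/v2side.png

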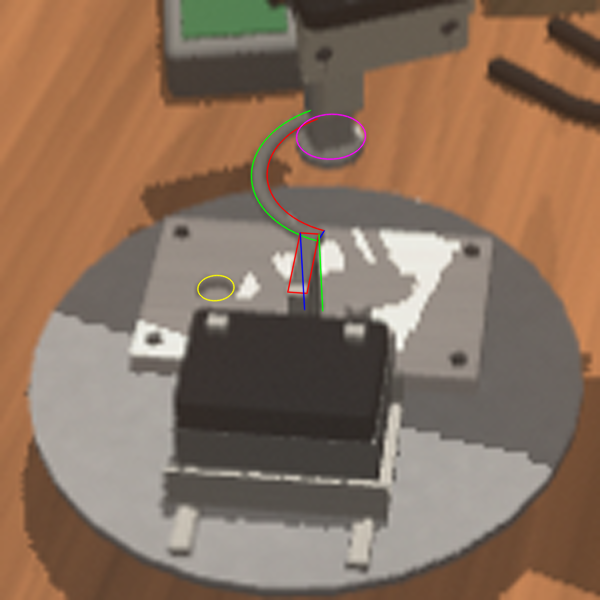

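>>> play_rows(plan=[0.1,0.4,-0.9,0,0,0.1,0.85,-1.8,0,0,0.1,1.3,-2.7,0,0,0.1,1.7,-3.6,0,0,0.1,2.1,-4.5,0,0,0.1,2.5,-5.4,0,0,0.1,2.8,-5.9,0,0,0.1,3.0,-6.3,0,0,0.1,3.2,-6.8,0,0,0.1,3.4,-7.2,0,0])

```text
time: 8.85
position: [574.9, 60.7, 105.3]
orientation: [3.005, 0.906, 0.004]
contact_force: [-0.3, -0.7, -2.5]
width: 15.9
```

```bash
python3 - <<'E'
from rel import *
info();print(state_ch())
E
```

```text
t 8.85 pos [574.92  60.71 105.33] yaw_y -56.45 tilt 0.25 F [-0.28 -0.67 -2.46] M [-0.049 -0.034 -0.031] w 15.89 q [-0.09  0.4   1.62 -0.    1.11  0.9 ]
[-14.04 -40.11 -64.9    9.53]
```

>>> play_rows(plan=[0.1,0.15,-0.35,0,0,0.1,0.3,-0.7,0,0,0.1,0.4,-0.9,0,0])

```text
time: 9.15
position: [574.8, 61.7, 105.4]
orientation: [3.005, 0.906, 0.005]
contact_force: [-0.3, 0.5, -1.2]
width: 15.8
```

```bash
python3 - <<'E'
from rel import *
info();print(state_ch())
E
```

```text
t 9.15 pos [574.78  61.68 105.37] yaw_y -56.45 tilt 0.25 F [-0.27  0.53 -1.22] M [ 0.027  0.055 -0.045] w 15.81 q [-0.08  0.4   1.62 -0.    1.11  0.9 ]
[-14.04 -39.12 -64.9    9.57]
```

>>> play_rows(plan=[0.1,0.15,-0.35,0,0,0.1,0.3,-0.7,0,0,0.1,0.45,-1.0,0,0])

```text
time: 9.45
position: [574.6, 62.8, 105.4]
orientation: [3.005, 0.906, 0.005]
contact_force: [-0.2, -0.1, -1.6]
width: 16.2
```

```bash
python3 - <<'E'
from rel import *
info();print(state_ch())
E
```

```text
t 9.45 pos [574.6   62.81 105.37] yaw_y -56.46 tilt 0.25 F [-0.19 -0.07 -1.59] M [-0.055  0.029 -0.056] w 16.23 q [-0.08  0.4   1.62 -0.    1.11  0.9 ]
[-14.05 -37.98 -64.91   9.57]
```

>>> play_rows(plan=[0.1,0.15,-0.35,0,0,0.1,0.3,-0.7,0,0,0.1,0.45,-1.0,0,0])

```text
time: 9.75
position: [574.5, 63.7, 105.4]
orientation: [3.004, 0.906, 0.005]
contact_force: [0.1, -1.0, -2.2]
width: 15.7
```

```bash
python3 - <<'E'
from rel import *
info();print(state_ch())
E
```

```text
t 9.75 pos [574.47  63.73 105.39] yaw_y -56.45 tilt 0.27 F [ 0.1  -0.97 -2.16] M [-0.276 -0.006 -0.019] w 15.71 q [-0.08  0.4   1.62 -0.    1.11  0.91]
[-14.05 -37.05 -64.9    9.59]
```

>>> play_rows(plan=[0.1,0.1,-0.2,0,0,0.1,0.2,-0.4,0,0])

```text
time: 9.95
position: [574.5, 63.9, 105.4]
orientation: [3.004, 0.906, 0.005]
contact_force: [-0.5, -2.0, -2.7]
width: 15.6
```

```bash
python3 - <<'E'
from rel import *
from h import *
info();print(state_ch())
p=pinpose(); n='side'; im=imaging.camera(n)[:,:,::-1].copy(); overlay(im,n,[],(265,255,70,60),10,f'pics/v3{n}.png')
info();print(state_ch())
E
```

```text
t 9.95 pos [574.53  63.89 105.43] yaw_y -56.45 tilt 0.3 F [-0.46 -2.02 -2.67] M [-0.405 -0.042  0.031] w 15.63 q [-0.08  0.4   1.62 -0.    1.11  0.91]
[-13.97 -36.91 -64.9    9.63]
t 10.0 pos [574.48  63.88 105.42] yaw_y -56.45 tilt 0.29 F [-0.36 -1.9  -1.58] M [-0.345 -0.034  0.018] w 15.73 q [-0.08  0.4   1.62 -0.    1.11  0.91]
[-14.02 -36.91 -64.9    9.62]
```

View pics/v3side.png

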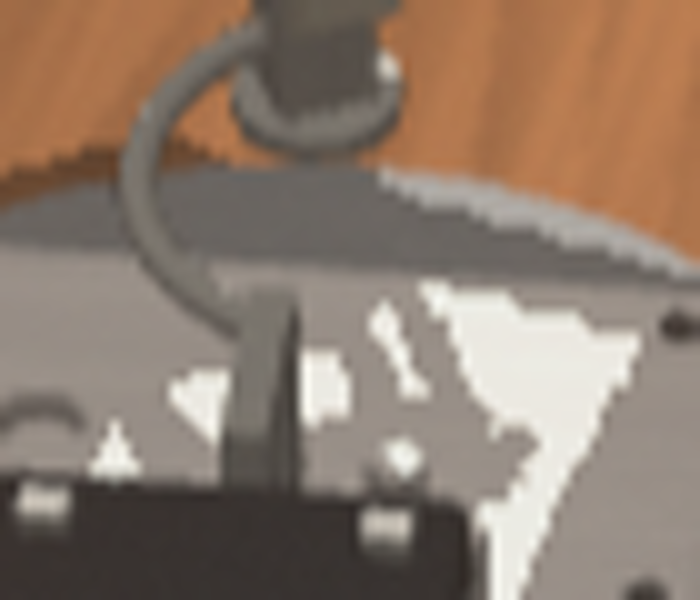

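Contact is at arc-centre y ≈ −37.05, so the eye face is at about 9.8 and d ≈ −14.2. Vision gave −14.4. Next I'll back off, go round, and line up at the window's +x side.

```bash
python3 - <<'E'
from rel import *
for a in [(-14,-43,-65,9.5),(0,-43,-65,9.5),(0,-14.2,-65,9.5)]: print(rel(*tcp_for(*a)))
E
```

```text
(array([-2.64,  5.52,  0.14]), np.float64(0.1))
(array([10.03, 11.46,  0.19]), np.float64(0.1))
(array([ 22.25, -14.62,   0.08]), np.float64(0.1))
```

>>> play_rows(plan=[0.1,-1.2,2.5,0.1,0,0.1,-2.6,5.5,0.1,0,0.1,-2.6,5.5,0.1,0,0.1,1.4,7.4,0.1,0,0.1,5.9,9.5,0.1,0,0.1,10,11.4,0.1,0,0.1,10,11.4,0.1,0,0.1,10,11.4,0.1,0])

```text
time: 10.8
position: [589.2, 60.0, 105.2]
orientation: [3.004, 0.906, 0.004]
contact_force: [0.6, -1.2, -2.1]
width: 15.9
```

```bash
python3 - <<'E'
from rel import *
info();print(state_ch())
for a in [(0,-43,-65,9.5),(0,-14.2,-65,9.5)]: print(rel(*tcp_for(*a)))
E
```

```text
t 10.8 pos [589.19  60.03 105.23] yaw_y -56.44 tilt 0.28 F [ 0.62 -1.18 -2.13] M [-0.036  0.019  0.037] w 15.89 q [-0.08  0.43  1.59 -0.    1.13  0.9 ]
[-4.000e-02 -4.288e+01 -6.489e+01  9.430e+00]
(array([-0.1 ,  0.13, -0.07]), np.float64(0.11))
(array([ 12.12, -25.95,  -0.17]), np.float64(0.11))
```

>>> play_rows(plan=[0.1,1.5,-3.2,0,0,0.1,3.5,-7.5,0,0,0.1,5.6,-12,0,0,0.1,7.7,-16.5,0,0,0.1,9.8,-21,0,0,0.1,11.3,-24.3,0,0,0.1,12.1,-26,0,0,0.1,12.1,-26,0,0,0.1,12.1,-26,0,0])

```text
time: 11.7
position: [584.9, 88.3, 105.1]
orientation: [3.004, 0.906, 0.004]
contact_force: [0.7, 0.1, -0.9]
width: 16.2
```

```bash
python3 - <<'E'
from rel import *
from h import *
for n,roi,f in [('side',(255,245,80,70),10),('top',(200,170,110,80),7)]:
    im=imaging.camera(n)[:,:,::-1].copy(); p=pinpose(); overlay(im,n,pinlines(p)[1:4]+chlines([*CH[:2],66,CH[2]],-14.2)[1:4],roi,f,f'pics/v4{n}.png')
    print(state_ch())
imaging.camera('top'); info(); print(state_ch())
E
```

```text
[ -0.07 -14.36 -64.9    9.32]
[ -0.08 -14.39 -64.9    9.34]
t 11.85 pos [584.95  88.21 105.14] yaw_y -56.45 tilt 0.28 F [ 0.09  0.02 -2.57] M [-0.108  0.031 -0.052] w 15.66 q [-0.04  0.43  1.59 -0.    1.13  0.95]
[ -0.09 -14.38 -64.9    9.34]
```

View pics/v4side.png

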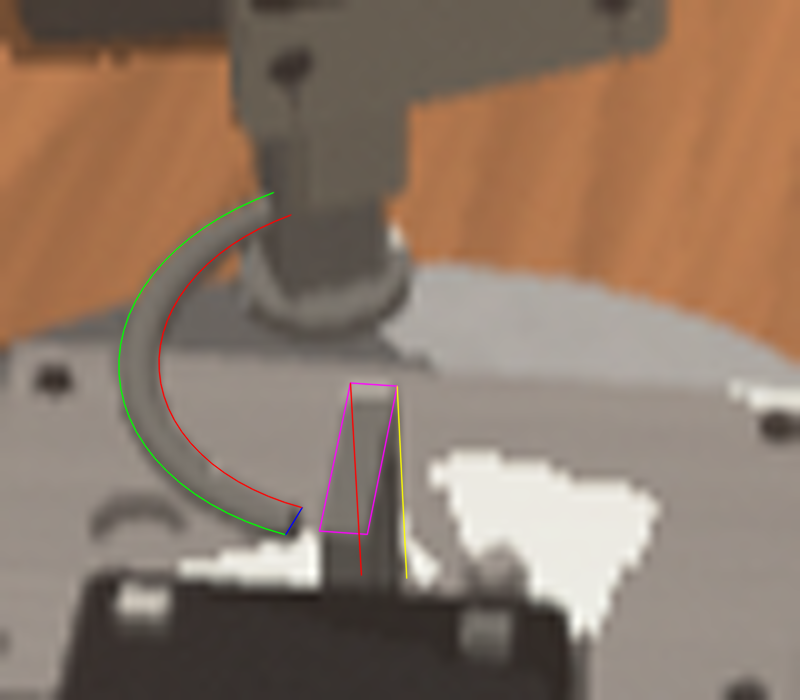

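View pics/v4top.png

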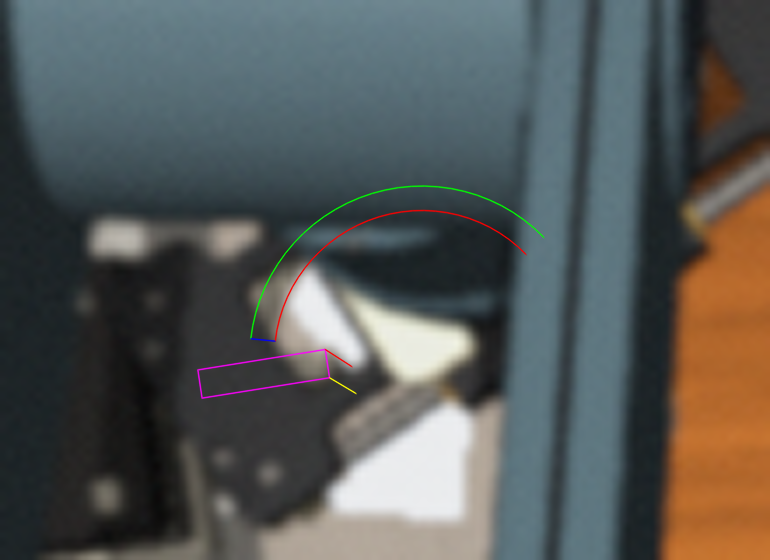

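```bash
cat >> rel.py <<'E'
def rows(c0,phis,h=9.5,op=0.1):
    out=[]
    for ph in phis:
        d,t=rel(*tcp_for(c0[0],c0[1],ph,h)); out+= [f"{op}, {d[0]:.1f}, {d[1]:.1f}, {d[2]:.1f}, {t:.1f}"]
    print(', '.join(out))
E
python3 - <<'E'
from rel import *
rows((0,-14.3),[-64,-62.5,-61,-59.5,-58,-57,-56,-55.5,-55.5])
E
```

```text
0.1, 0.8, -0.0, -0.2, -0.9, 0.1, 2.0, -0.1, -0.2, -2.4, 0.1, 3.2, -0.1, -0.2, -3.9, 0.1, 4.3, -0.2, -0.2, -5.4, 0.1, 5.5, -0.4, -0.2, -6.9, 0.1, 6.3, -0.5, -0.2, -7.9, 0.1, 7.1, -0.6, -0.2, -8.9, 0.1, 7.5, -0.6, -0.2, -9.4, 0.1, 7.5, -0.6, -0.2, -9.4
```

>>> play_rows(plan=[0.1,0.8,0,-0.2,-0.9,0.1,2.0,-0.1,-0.2,-2.4,0.1,3.2,-0.1,-0.2,-3.9,0.1,4.3,-0.2,-0.2,-5.4,0.1,5.5,-0.4,-0.2,-6.9,0.1,6.3,-0.5,-0.2,-7.9,0.1,7.1,-0.6,-0.2,-8.9,0.1,7.5,-0.6,-0.2,-9.4])

```text
time: 12.65
position: [590.9, 92.9, 105.3]
orientation: [2.919, 1.15, 0.003]
contact_force: [-1.5, 0.1, -1.6]
width: 15.8
```

```bash
python3 - <<'E'
from rel import *
from h import *
info();print(state_ch())
n='side'; roi=(255,255,60,50);im=imaging.camera(n)[:,:,::-1].copy(); overlay(im,n,[],roi,12,f'pics/v5{n}.png')
info();print(state_ch())
rows((0,-14.3),[-55,-54,-53,-52,-51,-50])
E
```

```text
t 12.65 pos [590.91  92.92 105.31] yaw_y -46.98 tilt 0.28 F [-1.5   0.14 -1.59] M [-0.044 -0.02  -0.011] w 15.82 q [-0.03  0.44  1.57 -0.    1.13  0.79]
[  0.06 -14.29 -55.43   9.51]
t 12.7 pos [590.96  92.91 105.35] yaw_y -46.98 tilt 0.29 F [ 0.21  0.05 -1.35] M [-0.06  -0.014  0.005] w 16.1 q [-0.03  0.44  1.57 -0.    1.13  0.79]
[  0.11 -14.31 -55.43   9.55]
0.1, 0.3, -0.1, 0.1, -0.4, 0.1, 1.0, -0.1, 0.1, -1.4, 0.1, 1.8, -0.1, 0.1, -2.4, 0.1, 2.6, -0.1, 0.1, -3.4, 0.1, 3.4, -0.2, 0.1, -4.4, 0.1, 4.2, -0.3, 0.1, -5.4
```

View pics/v5side.png

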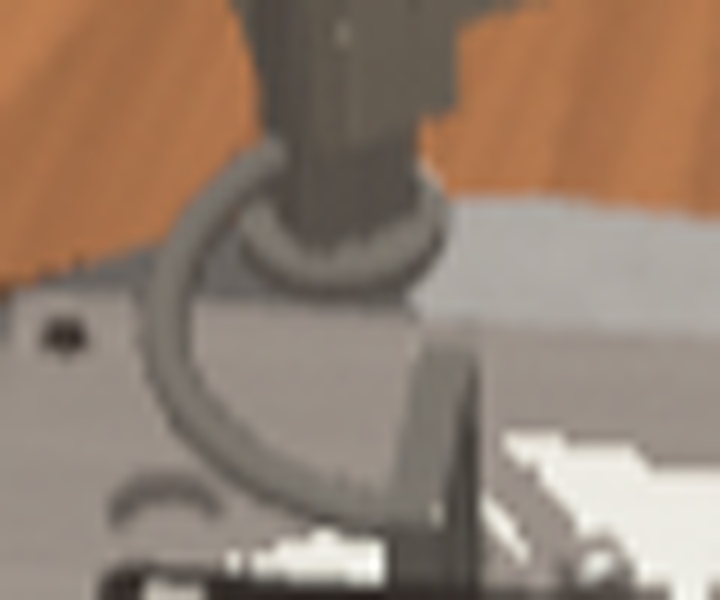

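The rod tip has reached the eye's +x face at (390,515), with no force yet. I'll creep in.

>>> play_rows(plan=[0.1,0.3,-0.1,0,-0.4,0.1,0.7,-0.1,0,-0.9,0.1,1.0,-0.1,0,-1.4,0.1,1.4,-0.1,0,-1.9])

```text
time: 13.1
position: [591.9, 93.9, 105.3]
orientation: [2.899, 1.199, 0.003]
contact_force: [0.0, 0.5, -2.7]
width: 15.7
```

```bash
python3 - <<'E'
from rel import *
info();print(state_ch())
rows((0,-14.3),[-53,-52.5,-52,-51.5,-51,-50.5,-50])
E
```

```text
t 13.1 pos [591.92  93.94 105.33] yaw_y -45.05 tilt 0.28 F [ 0.01  0.48 -2.69] M [-0.026 -0.019  0.015] w 15.7 q [-0.03  0.44  1.57 -0.    1.13  0.76]
[-3.000e-02 -1.432e+01 -5.350e+01  9.530e+00]
0.1, 0.4, -0.0, 0.0, -0.5, 0.1, 0.8, -0.0, 0.0, -1.0, 0.1, 1.2, -0.0, 0.0, -1.5, 0.1, 1.6, -0.0, 0.0, -2.0, 0.1, 2.0, -0.0, 0.0, -2.5, 0.1, 2.4, -0.1, 0.0, -3.0, 0.1, 2.8, -0.1, 0.0, -3.5
```

>>> play_rows(plan=[0.1,0.4,0,0,-0.5,0.1,0.8,0,0,-1.0,0.1,1.2,0,0,-1.5,0.1,1.6,0,0,-2.0])

```text
time: 13.5
position: [593.1, 95.1, 105.3]
orientation: [2.877, 1.251, 0.003]
contact_force: [1.1, 0.0, -1.4]
width: 15.9
```

```bash
python3 - <<'E'
from rel import *
info();print(state_ch())
rows((0,-14.3),[-51,-50.5,-50,-49.5,-49,-48.5,-48])
E
```

```text
t 13.5 pos [593.06  95.1  105.32] yaw_y -43.0 tilt 0.28 F [ 1.12  0.03 -1.37] M [ 0.01  -0.054 -0.069] w 15.93 q [-0.02  0.44  1.56 -0.    1.13  0.73]
[ -0.   -14.31 -51.45   9.52]
0.1, 0.4, -0.0, 0.0, -0.5, 0.1, 0.8, -0.0, 0.0, -0.9, 0.1, 1.1, -0.0, 0.0, -1.4, 0.1, 1.5, -0.0, 0.0, -1.9, 0.1, 1.9, -0.1, 0.0, -2.5, 0.1, 2.3, -0.1, 0.0, -3.0, 0.1, 2.7, -0.1, 0.0, -3.5
```

>>> play_rows(plan=[0.1,0.4,0,0,-0.5,0.1,0.8,0,0,-1.0])

```text
time: 13.7
position: [593.7, 95.7, 105.3]
orientation: [2.865, 1.277, 0.003]
contact_force: [-0.5, 0.8, -1.9]
width: 15.6
```

```bash
python3 - <<'E'
from rel import *
info();print(state_ch())
rows((0,-14.3),[-50,-49.5,-49,-48.5,-48,-47,-46,-45,-44,-43])
E
```

```text
t 13.7 pos [593.65  95.72 105.34] yaw_y -41.96 tilt 0.29 F [-0.51  0.82 -1.92] M [-0.059  0.036 -0.   ] w 15.6 q [-0.02  0.44  1.56 -0.    1.14  0.71]
[ 4.000e-02 -1.430e+01 -5.041e+01  9.540e+00]
0.1, 0.3, -0.0, 0.0, -0.4, 0.1, 0.7, -0.0, 0.0, -0.9, 0.1, 1.1, -0.0, 0.0, -1.4, 0.1, 1.5, -0.1, 0.0, -1.9, 0.1, 1.9, -0.1, 0.0, -2.4, 0.1, 2.6, -0.1, 0.0, -3.4, 0.1, 3.4, -0.2, 0.0, -4.4, 0.1, 4.2, -0.2, 0.0, -5.4, 0.1, 5.0, -0.3, 0.0, -6.4, 0.1, 5.8, -0.4, 0.0, -7.4
```

No force, so I'll continue.

>>> play_rows(plan=[0.1,0.3,0,0,-0.4,0.1,0.7,0,0,-0.9,0.1,1.1,0,0,-1.4,0.1,1.5,-0.1,0,-1.9,0.1,1.9,-0.1,0,-2.4,0.1,2.6,-0.1,0,-3.4])

```text
time: 14.3
position: [595.3, 97.7, 105.3]
orientation: [2.826, 1.363, 0.003]
contact_force: [-0.1, 0.0, -1.8]
width: 16.1
```

```bash
python3 - <<'E'
from rel import *
info();print(state_ch())
rows((0,-14.3),[-46.5,-45.5,-44.5,-43.5,-42.5,-41.5,-40.5,-39.5])
E
```

```text
t 14.3 pos [595.33  97.73 105.34] yaw_y -38.5 tilt 0.28 F [-0.06  0.02 -1.8 ] M [-0.037 -0.032  0.007] w 16.09 q [-0.02  0.44  1.56 -0.    1.14  0.65]
[ -0.05 -14.36 -46.95   9.54]
0.1, 0.4, -0.0, 0.0, -0.5, 0.1, 1.2, -0.0, 0.0, -1.4, 0.1, 2.0, -0.1, 0.0, -2.5, 0.1, 2.8, -0.1, 0.0, -3.5, 0.1, 3.6, -0.1, 0.0, -4.5, 0.1, 4.3, -0.2, 0.0, -5.5, 0.1, 5.1, -0.3, 0.0, -6.5, 0.1, 5.9, -0.4, 0.0, -7.5
```

>>> play_rows(plan=[0.1,0.4,0,0,-0.5,0.1,1.2,0,0,-1.5,0.1,2.0,-0.1,0,-2.5,0.1,2.8,-0.1,0,-3.5,0.1,3.6,-0.1,0,-4.5,0.1,4.3,-0.2,0,-5.5,0.1,5.1,-0.3,0,-6.5,0.1,5.9,-0.4,0,-7.5])

```text
time: 15.1
position: [598.7, 102.7, 105.3]
orientation: [2.729, 1.547, 0.003]
contact_force: [0.4, 0.1, -1.5]
width: 15.8
```

```bash
python3 - <<'E'
from rel import *
from h import *
info();print(state_ch())
n='side'; roi=(255,255,60,50);im=imaging.camera(n)[:,:,::-1].copy(); overlay(im,n,[],roi,12,f'pics/v6{n}.png')
rows((0,-14.3),[-38.5,-37,-35.5,-34,-32.5,-31,-29.5,-28,-26.5,-25])
E
```

```text
t 15.1 pos [598.72 102.66 105.32] yaw_y -30.91 tilt 0.28 F [ 0.38  0.07 -1.55] M [-0.092 -0.037 -0.021] w 15.81 q [-0.01  0.45  1.54 -0.    1.14  0.53]
[ -0.04 -14.32 -39.36   9.52]
0.1, 0.6, 0.0, 0.0, -0.8, 0.1, 1.8, -0.0, 0.0, -2.3, 0.1, 3.0, -0.1, 0.0, -3.8, 0.1, 4.2, -0.2, 0.0, -5.3, 0.1, 5.3, -0.3, 0.0, -6.8, 0.1, 6.5, -0.5, 0.0, -8.3, 0.1, 7.7, -0.6, 0.0, -9.8, 0.1, 8.8, -0.9, 0.0, -11.3, 0.1, 10.0, -1.1, 0.0, -12.8, 0.1, 11.1, -1.4, 0.0, -14.3
```

View pics/v6side.png

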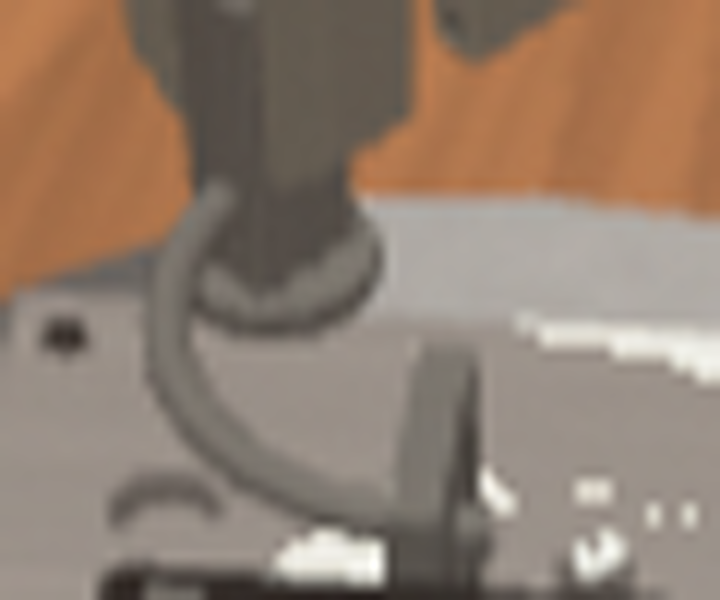

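The rod has come out on the eye's −x side, with its end at (480,535). No force, so I'll keep turning.

>>> play_rows(plan=[0.1,0.6,0,0,-0.8,0.1,1.8,0,0,-2.3,0.1,3.0,-0.1,0,-3.8,0.1,4.2,-0.2,0,-5.3,0.1,5.3,-0.3,0,-6.8,0.1,6.5,-0.5,0,-8.3,0.1,7.7,-0.6,0,-9.8])

```text
time: 15.85
position: [602.2, 109.8, 105.3]
orientation: [2.584, 1.778, 0.002]
contact_force: [0.1, 0.7, -1.2]
width: 16.2
```

```bash
python3 - <<'E'
from rel import *
info();print(state_ch())
rows((0,-14.3),[-28,-26.5,-25,-23.5,-22,-20.5,-19,-17.5,-16,-15])
E
```

```text
t 15.85 pos [602.21 109.79 105.29] yaw_y -20.94 tilt 0.28 F [ 0.13  0.74 -1.22] M [-0.052 -0.011 -0.009] w 16.22 q [ 0.    0.46  1.53 -0.    1.15  0.37]
[  0.04 -14.24 -29.39   9.49]
0.1, 1.0, -0.0, -0.0, -1.4, 0.1, 2.2, -0.1, -0.0, -2.9, 0.1, 3.4, -0.1, -0.0, -4.4, 0.1, 4.5, -0.2, -0.0, -5.9, 0.1, 5.7, -0.4, -0.0, -7.4, 0.1, 6.9, -0.6, -0.0, -8.9, 0.1, 8.1, -0.7, -0.0, -10.4, 0.1, 9.2, -1.0, -0.0, -11.9, 0.1, 10.3, -1.2, -0.0, -13.4, 0.1, 11.1, -1.4, -0.0, -14.4
```

>>> play_rows(plan=[0.1,1.0,0,0,-1.4,0.1,2.2,-0.1,0,-2.9,0.1,3.4,-0.1,0,-4.4,0.1,4.5,-0.2,0,-5.9,0.1,5.7,-0.4,0,-7.4,0.1,6.9,-0.6,0,-8.9,0.1,8.1,-0.7,0,-10.4,0.1,9.2,-1.0,0,-11.9])

```text
time: 16.65
position: [604.6, 118.8, 105.3]
orientation: [2.384, 2.039, 0.001]
contact_force: [1.2, 0.9, -1.5]
width: 15.7
```

```bash
python3 - <<'E'
from rel import *
info();print(state_ch())
rows((0,-14.3),[-16,-14.5,-13,-11.5,-10,-8.5,-7,-5.5,-4,-3])
E
```

```text
t 16.65 pos [604.65 118.82 105.27] yaw_y -8.91 tilt 0.28 F [ 1.21  0.86 -1.51] M [-0.036 -0.045  0.012] w 15.69 q [ 0.02  0.47  1.52 -0.    1.15  0.17]
[  0.04 -14.32 -17.36   9.47]
0.1, 1.1, -0.1, -0.0, -1.4, 0.1, 2.3, -0.1, -0.0, -2.9, 0.1, 3.4, -0.2, -0.0, -4.4, 0.1, 4.6, -0.3, -0.0, -5.9, 0.1, 5.8, -0.4, -0.1, -7.4, 0.1, 6.9, -0.6, -0.1, -8.9, 0.1, 8.1, -0.8, -0.1, -10.4, 0.1, 9.3, -1.0, -0.1, -11.9, 0.1, 10.4, -1.3, -0.1, -13.4, 0.1, 11.2, -1.4, -0.1, -14.4
```

>>> play_rows(plan=[0.1,1.1,-0.1,0,-1.4,0.1,2.3,-0.1,0,-2.9,0.1,3.4,-0.2,0,-4.4,0.1,4.6,-0.3,0,-5.9,0.1,5.8,-0.4,0,-7.4,0.1,6.9,-0.6,0,-8.9,0.1,8.1,-0.8,0,-10.4,0.1,9.3,-1.0,0,-11.9])

```text
time: 17.45
position: [605.1, 128.3, 105.3]
orientation: [2.157, 2.277, 0.0]
contact_force: [-0.5, -0.1, -1.9]
width: 15.5
```

```bash
python3 - <<'E'
from rel import *
from h import *
info();print(state_ch())
n='side'; roi=(245,255,80,65);im=imaging.camera(n)[:,:,::-1].copy(); overlay(im,n,[],roi,10,f'pics/v7{n}.png')
rows((0,-14.3),[-4,-2.5,-1,0,0,0])
E
```

```text
t 17.45 pos [605.06 128.3  105.27] yaw_y 3.11 tilt 0.28 F [-0.53 -0.08 -1.95] M [-0.062 -0.1   -0.049] w 15.46 q [ 0.03  0.47  1.52 -0.    1.15 -0.02]
[-1.000e-02 -1.425e+01 -5.340e+00  9.470e+00]
0.1, 0.8, 0.0, -0.0, -1.3, 0.1, 2.0, -0.0, -0.0, -2.8, 0.1, 3.2, -0.1, -0.0, -4.3, 0.1, 4.0, -0.2, -0.1, -5.3, 0.1, 4.0, -0.2, -0.1, -5.3, 0.1, 4.0, -0.2, -0.1, -5.3
```

View pics/v7side.png

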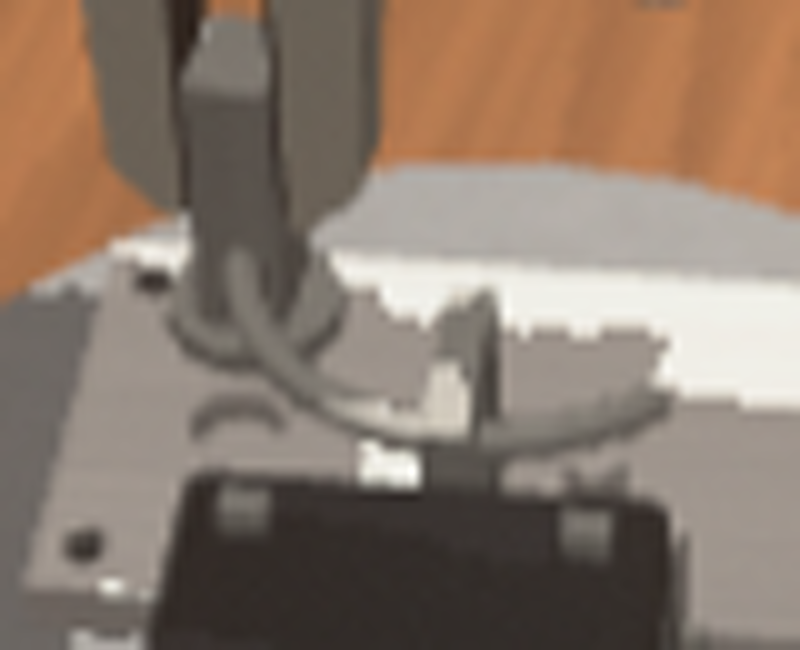

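The rod is threaded: it passes through the window and its end is free at (665,395). I'll finish the turn and then draw the tray along chassis +y.

>>> play_rows(plan=[0.1,0.8,0,0,-1.3,0.1,2.0,0,0,-2.8,0.1,3.2,-0.1,0,-4.3,0.1,4.0,-0.2,-0.1,-5.3,0.1,4.0,-0.2,-0.1,-5.3])

```text
time: 18.0
position: [604.6, 132.6, 105.4]
orientation: [2.047, 2.377, 0.0]
contact_force: [-0.0, -0.7, -1.4]
width: 15.8
```

```bash
python3 - <<'E'
from rel import *
info();print(state_ch())
for y in (-12,-7,0): print(rel(*tcp_for(0,y,0,9.5)))
E
```

```text
t 18.0 pos [604.59 132.58 105.36] yaw_y 8.53 tilt 0.28 F [-0.04 -0.72 -1.36] M [-0.066 -0.096  0.009] w 15.82 q [ 0.04  0.47  1.51 -0.    1.15 -0.11]
[ -0.05 -14.19   0.08   9.56]
(array([2.13, 0.05, 0.05]), np.float64(0.08))
(array([7.13, 0.06, 0.03]), np.float64(0.08))
(array([1.413e+01, 7.000e-02, 1.000e-02]), np.float64(0.08))
```

>>> play_rows(plan=[0.1,0,0,0,0.1,0.1,0.6,0,0,0.1,0.1,1.2,0,0,0.1,0.1,2.0,0,0,0.1,0.1,2.8,0,0,0.1,0.1,3.6,0,0,0.1], grip_force=50)

```text
time: 18.6
position: [604.7, 134.5, 105.6]
orientation: [2.047, 2.373, -0.002]
contact_force: [1.2, -7.5, -0.3]
width: 15.8
```

```bash
python3 - <<'E'
from rel import *
info();print(state_ch())
E
```

```text
t 18.6 pos [604.72 134.46 105.61] yaw_y 8.46 tilt 0.44 F [ 1.18 -7.53 -0.27] M [-1.385 -0.37   0.303] w 15.85 q [ 0.04  0.47  1.51 -0.01  1.15 -0.1 ]
[ 3.60e-01 -1.23e+01  1.00e-02  9.81e+00]
```

>>> play_rows(plan=[0.1,1.5,0.2,0.2,0,0.1,2.5,0.3,0.3,0,0.1,3.5,0.3,0.3,0,0.1,4.5,0.3,0.3,0,0.1,5.5,0.3,0.3,0,0.1,6.5,0.3,0.3,0,0.1,7.5,0.3,0.3,0,0.1,8.5,0.3,0.3,0,0.1,9.5,0.3,0.3,0])

```text
time: 19.5
position: [603.8, 142.0, 105.7]
orientation: [2.045, 2.372, -0.005]
contact_force: [0.2, -7.7, 0.4]
width: 15.9
```

```bash
python3 - <<'E'
from rel import *
info();print(state_ch())
E
```

```text
t 19.5 pos [603.82 142.03 105.65] yaw_y 8.49 tilt 0.59 F [ 0.23 -7.69  0.43] M [-1.323  0.019  0.322] w 15.93 q [ 0.06  0.47  1.51 -0.01  1.16 -0.09]
[ 0.58 -4.7   0.04  9.85]
```

>>> play_rows(plan=[0.1,1.5,-0.3,0.2,0,0.1,2.5,-0.6,0.3,0,0.1,3.5,-0.6,0.3,0,0.1,4.5,-0.6,0.3,0,0.1,5.3,-0.6,0.3,0,0.1,6.0,-0.6,0.3,0,0.1,6.3,-0.6,0.3,0])

```text
time: 20.2
position: [603.0, 146.4, 105.8]
orientation: [2.042, 2.371, -0.007]
contact_force: [1.8, -7.4, 0.4]
width: 15.7
```

```bash
python3 - <<'E'
from rel import *
from h import *
info();print(state_ch())
n='side'; roi=(245,255,80,65);im=imaging.camera(n)[:,:,::-1].copy(); overlay(im,n,[],roi,10,f'pics/v8{n}.png')
n='top'; roi=(200,170,100,75);im=imaging.camera(n)[:,:,::-1].copy(); overlay(im,n,[],roi,8,f'pics/v8{n}.png')
info();print(state_ch())
E
```

```text
t 20.2 pos [602.99 146.41 105.84] yaw_y 8.5 tilt 0.77 F [ 1.82 -7.36  0.36] M [-1.278 -0.18   0.322] w 15.67 q [ 0.07  0.47  1.51 -0.01  1.15 -0.08]
[ 0.4  -0.25  0.05 10.04]
t 20.3 pos [602.99 146.43 105.84] yaw_y 8.5 tilt 0.76 F [ 0.56 -6.77  1.43] M [-1.226 -0.131  0.316] w 15.44 q [ 0.07  0.47  1.51 -0.01  1.15 -0.08]
[ 0.4  -0.23  0.05 10.04]
```

View pics/v8side.png

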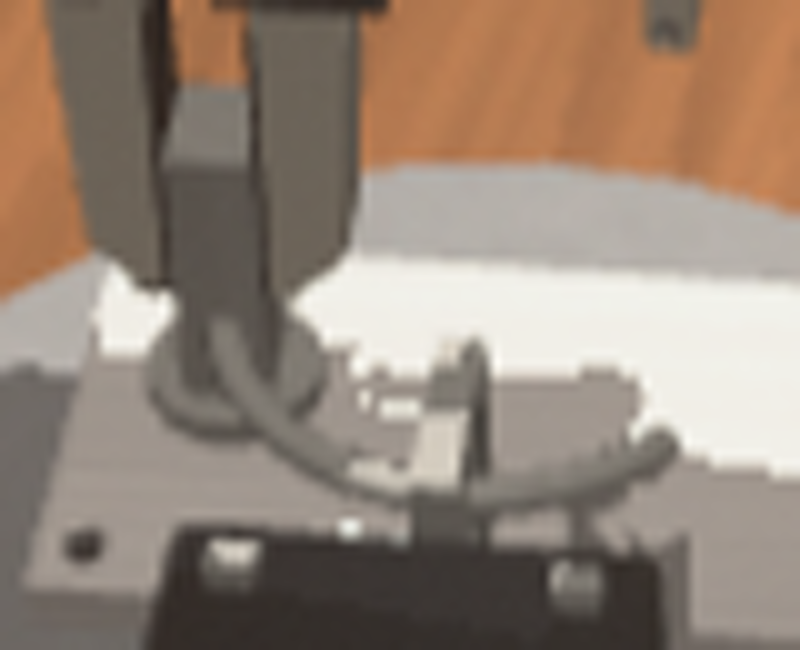

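View pics/v8top.png

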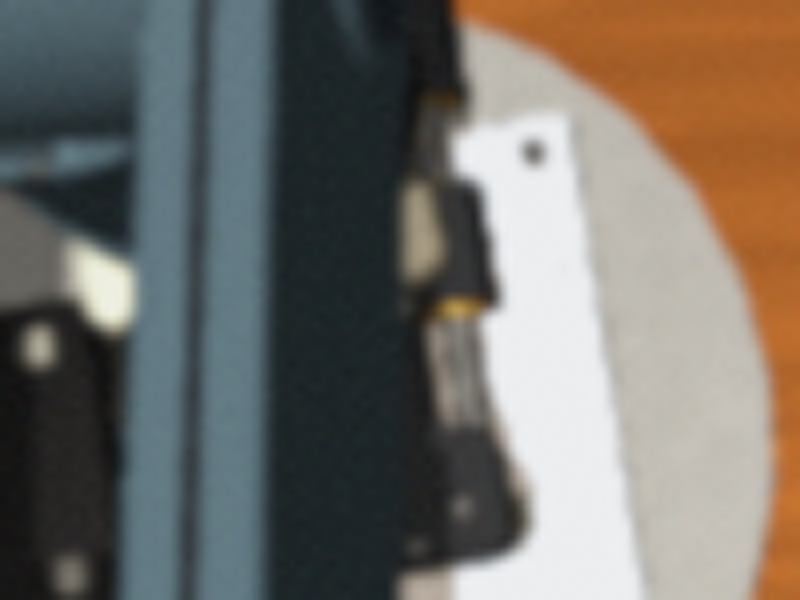

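>>> play_rows(plan=[0.1,1.2,-0.4,0.2,0,0.1,1.8,-0.5,0.3,0,0.1,1.2,-0.5,0.3,0,0.1,0.4,-0.5,0.3,0,0.1,0.2,-0.5,0.3,0,0.1,0.2,-0.5,0.3,0])

```text
time: 20.9
position: [602.8, 146.2, 105.8]
orientation: [2.042, 2.37, -0.007]
contact_force: [1.6, -4.8, 0.9]
width: 15.7
```

```bash
python3 - <<'E'
from rel import *
info();print(state_ch())
s,R=cur(); print(np.round(R,4))
print(rel(*tcp_for(0,0,0,6.5)))
E
```

```text
t 20.9 pos [602.77 146.25 105.8 ] yaw_y 8.5 tilt 0.8 F [ 1.56 -4.76  0.9 ] M [-0.852 -0.181  0.139] w 15.72 q [ 0.07  0.47  1.51 -0.01  1.15 -0.08]
[ 0.16 -0.38  0.05 10.  ]
[[-0.1477  0.989   0.0071]
 [ 0.9889  0.1478 -0.012 ]
 [-0.013   0.0053 -0.9999]]
(array([ 0.39, -0.18,  3.5 ]), np.float64(0.05))
```

>>> play_rows(plan=[0.1,1.5,-0.4,0.2,0,0.1,2.2,-0.4,0.3,0,0.1,2.6,-0.4,0.3,0,0.1,2.2,-0.4,0.3,0,0.1,1.4,-0.4,0.3,0,0.1,0.8,-0.4,0.3,0,0.1,0.8,-0.4,0.3,0])

```text
time: 21.6
position: [602.3, 147.4, 105.4]
orientation: [2.042, 2.37, -0.006]
contact_force: [1.8, -2.2, -0.7]
width: 16.0
```

```bash
python3 - <<'E'
from rel import *
info();print(state_ch())
print(rel(*tcp_for(0,0.3,0,6.5)))
E
```

```text
t 21.6 pos [602.25 147.35 105.38] yaw_y 8.5 tilt 0.77 F [ 1.8  -2.16 -0.69] M [-0.419 -0.262  0.017] w 16.0 q [ 0.07  0.47  1.51 -0.01  1.15 -0.08]
[-0.19  0.79  0.05  9.58]
(array([-0.49,  0.17,  3.09]), np.float64(0.05))
```

>>> play_rows(plan=[0.1,-0.2,0,1,0,0.1,-0.3,0,2,0,0.1,-0.3,0,3,0,0.1,-0.3,0,4,0,0.1,-0.3,0,4.6,0,0.1,-0.3,0,4.6,0])

```text
time: 22.2
position: [602.1, 147.2, 100.5]
orientation: [2.043, 2.37, -0.006]
contact_force: [0.2, -0.6, -1.4]
width: 15.6
```

```bash
python3 - <<'E'
from rel import *
info();print(state_ch())
E
```

```text
t 22.2 pos [602.14 147.2  100.53] yaw_y 8.49 tilt 0.75 F [ 0.2  -0.63 -1.38] M [-0.189 -0.206 -0.   ] w 15.6 q [ 0.07  0.48  1.52 -0.01  1.14 -0.08]
[-0.33  0.66  0.04  4.73]
```

>>> play_rows(plan=[0.1,0,0.2,0.8,0,0.1,0,0.2,1.6,0,0.1,0,0.2,2.4,0,0.1,0,0.2,2.8,0])

```text
time: 22.6
position: [602.3, 147.2, 97.6]
orientation: [2.043, 2.37, -0.006]
contact_force: [0.6, -1.7, -1.6]
width: 15.4
```

```bash
python3 - <<'E'
from rel import *
from h import *
info();print(state_ch())
n='side'; roi=(245,255,80,65);im=imaging.camera(n)[:,:,::-1].copy(); overlay(im,n,[],roi,10,f'pics/v9{n}.png')
E
```

```text
t 22.6 pos [602.33 147.22  97.58] yaw_y 8.49 tilt 0.74 F [ 0.58 -1.67 -1.62] M [-0.243 -0.151 -0.053] w 15.39 q [ 0.07  0.48  1.52 -0.01  1.14 -0.08]
[-0.13  0.65  0.04  1.78]
```

View pics/v9side.png

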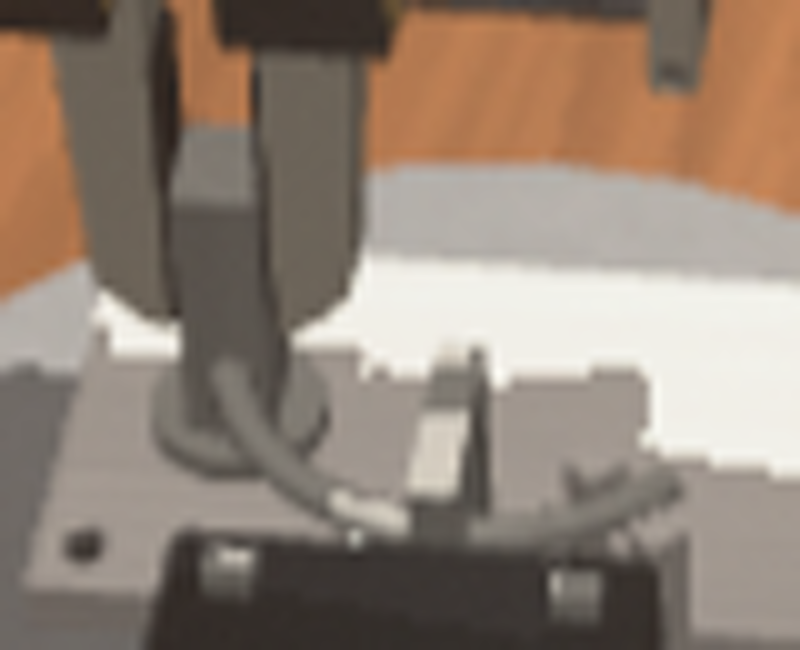

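The peg is entering the socket and the rod is between the prongs near (600,480). I'll lower the last bit.

>>> play_rows(plan=[0.1,0,0.1,0.6,0,0.1,0,0.1,1.2,0,0.1,0,0.1,1.8,0,0.1,0,0.1,2.0,0])

```text
time: 23.05
position: [602.4, 147.3, 96.0]
orientation: [2.043, 2.37, -0.006]
contact_force: [-1.5, -1.1, 3.9]
width: 15.8
```

```bash
python3 - <<'E'
from rel import *
info();print(state_ch())
E
```

```text
t 23.05 pos [602.44 147.25  95.97] yaw_y 8.49 tilt 0.74 F [-1.49 -1.1   3.93] M [-0.194  0.174  0.086] w 15.84 q [ 0.07  0.48  1.52 -0.01  1.13 -0.08]
[-0.02  0.67  0.04  0.17]
```

>>> play_rows(plan=[0.2,0,0,0,0,0.25,0,0,0,0,0.3,0,0,0,0,0.3,0,0,0,0,0.3,0,0,0,0])

```text
time: 23.55
position: [602.4, 147.3, 95.9]
orientation: [2.043, 2.371, -0.006]
contact_force: [0.3, 0.2, -0.7]
width: 27.9
```

```bash
python3 - <<'E'
from rel import *
from h import *
info();print(state_ch())
n='side'; roi=(245,255,80,65);im=imaging.camera(n)[:,:,::-1].copy(); overlay(im,n,[],roi,10,f'pics/v10{n}.png')
E
```

```text
t 23.55 pos [602.42 147.31  95.89] yaw_y 8.49 tilt 0.74 F [ 0.33  0.17 -0.7 ] M [-0.002 -0.151 -0.074] w 27.89 q [ 0.07  0.48  1.52 -0.01  1.13 -0.08]
[-0.03  0.73  0.04  0.09]
```

View pics/v10side.png

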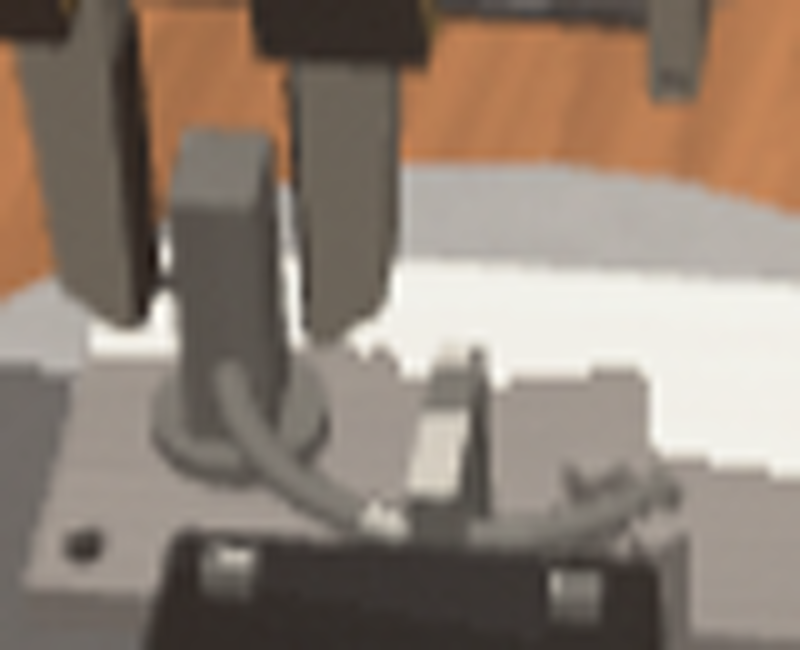

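The pin is free of the fingers and standing upright. I'll retreat straight up.

>>> play_rows(plan=[0.3,0,0,-6,0,0.3,0,0,-16,0,0.3,0,0,-28,0,0.3,0,0,-42,0,0.3,0,0,-60,0,0.3,0,0,-80,0,0.3,0,0,-100,0,0.3,0,0,-115,0,0.3,0,0,-120,0])

```text
time: 24.5
position: [602.8, 148.8, 219.4]
orientation: [2.04, 2.368, -0.001]
contact_force: [0.3, -0.0, 0.3]
width: 28.3
```

```bash
python3 - <<'E'
from rel import *
info()
T=[400,-150,250]; print(rel(T,8.5))
E
```

```text
t 24.5 pos [602.81 148.76 219.39] yaw_y 8.5 tilt 0.91 F [ 0.25 -0.01  0.28] M [ 0.001 -0.108  0.039] w 28.28 q [ 0.07  0.38  1.36 -0.01  1.39 -0.08]
(array([-265.9 , -244.41,  -29.8 ]), np.float64(-0.0))
```

>>> play_rows(plan=[0.3,-10,-9,-5,0,0.3,-35,-32,-10,0,0.3,-65,-60,-15,0,0.3,-97,-90,-20,0,0.3,-130,-120,-25,0,0.3,-163,-150,-28,0,0.3,-196,-180,-30,0,0.3,-225,-207,-30,0,0.3,-250,-230,-30,0,0.3,-260,-240,-30,0])

```text
time: 25.5
position: [400.9, -145.5, 250.0]
orientation: [2.044, 2.365, -0.003]
contact_force: [-0.4, -0.3, 0.0]
width: 27.9
```

```bash
python3 - <<'E'
from rel import *
from h import *
info()
c=[*CH[:2],66,CH[2]]; hp=tf(c,[[45,0,0]])[0]; P=[hp[0],hp[1],66,CH[2]]
n='side'; roi=(245,255,80,65);im=imaging.camera(n)[:,:,::-1].copy(); cv2.imwrite('pics/finS.png',im); overlay(im,n,[],roi,10,f'pics/v11{n}.png')
n='top'; roi=(180,165,120,90);im=imaging.camera(n)[:,:,::-1].copy(); cv2.imwrite('pics/finT.png',im); overlay(im,n,pinlines(P),roi,6,f'pics/v11{n}.png')
for n in ['side','top']:
    for t in ['pin','pin_tip','pin_grip','spool_a','meter','tin','motor','screwdriver','pliers']: print(n,t,[(np.round(d['centre'],1).tolist(),round(d['p'],2)) for d in finder.landmark_of(n,t)][:2])
print('expected home origin',hp,'tip',tf(P,[[-79.5,28.9,22]]))
E
```

```text
t 25.5 pos [ 400.89 -145.52  249.99] yaw_y 8.34 tilt 0.89 F [-0.45 -0.33  0.05] M [ 0.013 -0.064 -0.011] w 27.88 q [-0.61 -0.    1.76 -0.    1.37 -0.75]Traceback (most recent call last):
  File "<stdin>", line 8, in <module>
NameError: name 'finder' is not defined. Did you mean: 'filter'?
```

View pics/v11side.png

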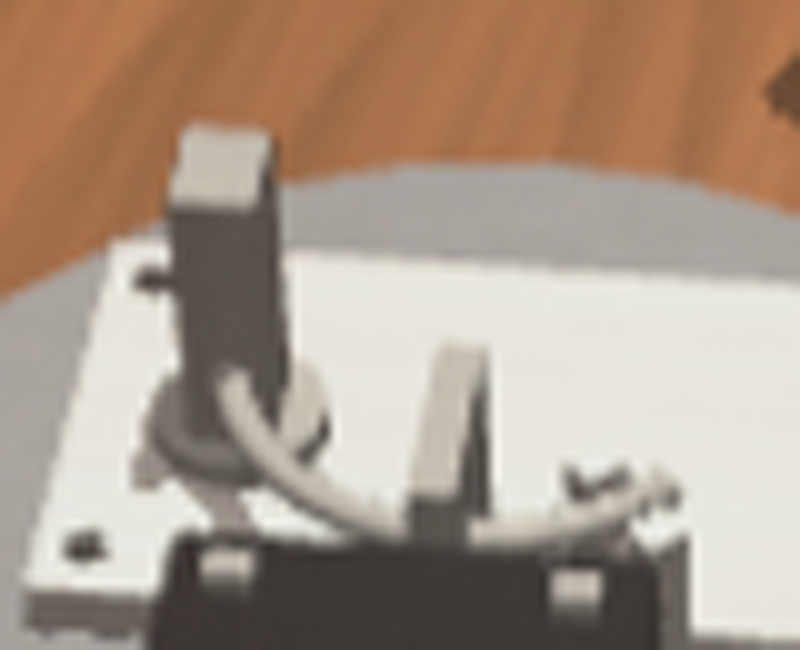

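View pics/v11top.png

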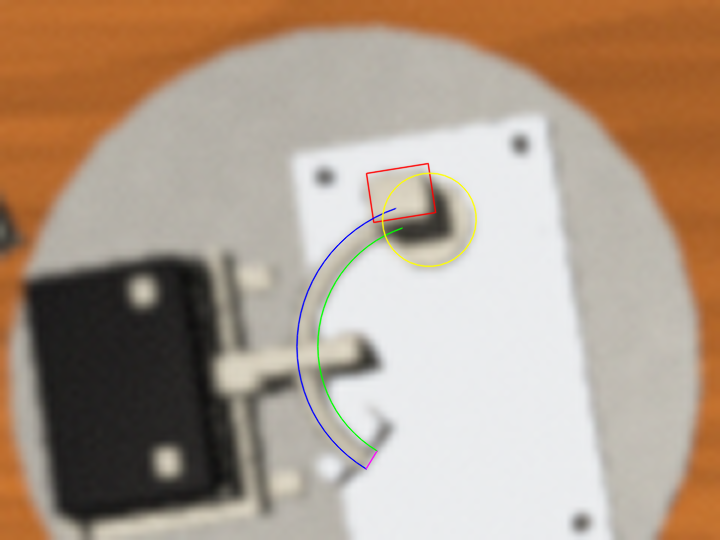

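View pics/finT.png

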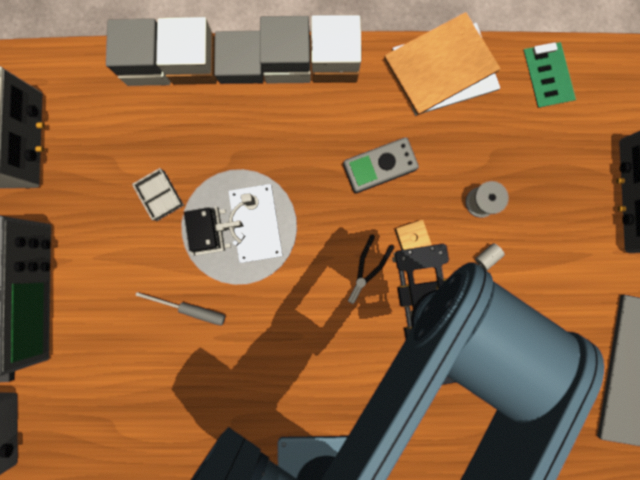

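```bash
python3 - <<'E'
from rel import *
info(); print(manip.sign_off())
E
```

```text
t 25.6 pos [ 401.6  -144.9   250.01] yaw_y 8.29 tilt 0.88 F [-0.62  0.35 -0.04] M [-0.043 -0.047 -0.034] w 27.76 q [-0.61  0.    1.76 -0.    1.37 -0.75]
the job is handed in; nothing more can be done
None
```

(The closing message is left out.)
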